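Free the hidden lid catch of a fan control box and prop the lid

ROBOT

A 6-joint arm with a two-finger parallel gripper is mounted at the origin on a cart in front of the work surface, level with it; the furniture and walls round the work are solid. World frame = base frame: x ahead of the robot, y to its left, z up, the work surface at z = 0. Lengths are in m, angles in rad, forces in N, time in s.
With the tool pointing down it reaches from about 0.325 to 1 m from the base axis. Payload 5.1 kg.
Tool frame: the origin (TCP) lies midway between the tips of the shut fingers; the grasp point (between the pads) lies 19 mm behind it; x points along the fingers, y is the direction in which the jaws open and shut, and the axes are right-handed (so a half turn about x gives the same grasp; the last joint's range is limited). The gripper opens to 85 mm and grips with 20 to 120 N. Pads are 22 mm wide; open, the fingers measure 114 mm over their backs; the gripper's body (76 mm by 85 mm) begins 54 mm behind the grasp point. The pads swing forward as they close: fully open they stand 13 mm farther back than shut.
Start: joints at [-1.184, 0.124, 1.65, -0, 1.367, -0.083], TCP at [0.294, -0.58, 0.231] pointing down, gripper open.
Joint ranges: [-2.61, 2.61], [-1.02, 2.33], [0.03, 2.71], [-1.35, 4.49], [0.32, 2.68], [-2.91, 2.91]. Speed limits (rad/s): [2.57, 2.57, 3.14, 3.14, 3.14, 3.14].

INTERFACE

Orientations are given as [roll, pitch, yaw] about the fixed x, y, z axes, in that order (R = Rz(yaw) Ry(pitch) Rx(roll)).
In Python, from workcell import robot gives the robot as it stands.
- The arm moves only by the tool step_arm, never from a script. Its arguments are lists of equal length, an entry for each row: "xyz": the shift along the world's x, y, z in mm, a list of three; "rot": the turn, a rotation vector about the world's x, y, z in degrees, a list of three; "grip": the finger opening in mm, from 0 to 85.4. In form: {"xyz": [[x, y, z], ...], "rot": [[wx, wy, wz], ...], "grip": [grip, ...]}. A call has 1 to 12 rows; each row shifts and turns the commanded pose from where the row before left it; what a row does not reach is not made up. A row lasts 1/12 s, in which the tool goes at most 41.7 mm and 7.16 degrees, less where a joint would pass 70% of its speed; a pose out of reach is approached as far as the arm can. A call is refused whole if a number of a shift passes 41.7 or a number of a turn 7.16, either way. A call with a gripper value outside its range is refused whole. The fingers move at their own pace and stop on an object; "newtons" is the grip in N (left out, the last holds). Time passes only in rows, so rows that do not move let the fingers close. It gives the time, the measured TCP pose, the force and the opening at its end, in the units of the state.
- robot.state(): the state, without advancing time (a new reading comes with each control period).
- robot.read_camera(name): name is "side" or "top" or "wrist"; returns the picture (420x560x3 uint8, red, green, blue); there is no depth.
- robot.camera_info(name): a dict with "camera_matrix" (3x3 intrinsics, pixels), "R" (3x3) and "t" (3): a world point X has camera coordinates R X + t. Camera axes: x right, y down, z forward; pixel columns grow to the right and rows downward; lengths in m; the calibration is good to about 2 mm. A picture is of the moment at which its call begins: read the wrist's pose just before it. camera_info takes no time and is no camera call; for the wrist camera it gives the pose at the moment of the call.
- robot.finish_job(): hands the job in, once; it reports no verdict.
The state is a dict: "time": time; "joints": joint angles; "qd": joint speeds; "joint_efforts": joint torques, N m; "eef_pos": TCP position; "tool_rot": TCP orientation; "force": force on the tool from outside, world axes, zero at the start; "torque": the same for the moment, N m; "gripper_width": opening from 0.0 (shut) to 1.0 (fully open).
Only numpy, scipy, OpenCV 4.12 (cv2) and the standard library are available. Lean on these libraries where they do the work, as an engineer would, in place of code of your own. Each camera call takes 0.05 s, during which the arm holds its last target.

TASK

The lid of the grey fan control box is held shut by a spring catch hidden behind the narrow slot in its sloping front. Take the shorter screwdriver from the rack, push its blade straight in through the slot, feel for the catch's tab and press it until the lid springs ajar, and put the screwdriver back upright in its hole in the rack. Raise the lid by its bar handle until the stay inside drops into its step and let the lid down on it, so that it stands open by itself; leave the tape measure where it lies.

Things in the scene. Friction and masses are not known exactly. Their poses are not given: they have to be found in the camera images.
- panel: Sloping front panel of the grey control box (fixed; 210 deep, 190 wide, 83 high). Origin: centre of the slot's mouth on the panel's outer face, 56 above the bench. z: out of the panel, 30 deg from vertical, leaning to the box's front; y: along the slot; x: up the slope, towards the lid. The slope's foot is at x = -32, its top and the lid's front edge at x = 43.
- slot (a point): Same point and axes as the panel. The slot is 50 long (y), 11 wide (x): a straight chute 16 deep, square to the panel, with a rounded lip 2 proud. A knob and a switch, up to 15 high, stand 50 or more to either side.
- slot_depth (a point): Point 34 straight in behind the slot's centre (panel z = -34): depth of the face of the hidden catch tab, which spans x = -12..12 and is 14 wide in y. The catch is clamped on a rail along y: the tab's middle may lie anywhere from y = -16 to +16. Beside the tab all is empty to z = -54. Sprung: 3.5 to 4 N starts it, 5 to 6 N presses it 5 in, where the lid is let go; its stop is at 8.
- lid (a joint): Lid angle, rad: 0 shut; 0.2 once the catch lets go (a sprung plunger lifts it ajar and holds it); grows as it opens. Raised to 1.10 or more (it stops at 1.3), the stay inside the left wall drops into its step by its own weight; let down again, the lid rests on the stay at 0.95. Without the stay it falls back to 0.2. Lifting takes under 4 N at the handle.
- lid_hinge (a point): Middle of the lid's hinge line, at the back of the box, 80 above the bench; the line runs along the panel's y.
- lid_handle (a point): Middle of the lid's bar handle: a round bar, 10 diameter, 78 long clear of its posts, along the panel's y; 122 in front of the hinge line and 42 above the hinge's level when shut (35 clear above the lid). It swings up and back with the lid about the hinge line.
- driver_grip (a point): The shorter, slotted screwdriver, standing upright in the rack, blade down: 205 long, grey and red handle 30 diameter and 120 long. This point: on its axis in the handle, 48 below the handle's top and 158 from the tip; grip here. 0.11 kg. Shaft 7 diameter for 73 from the tip, then a collar 13 diameter, then the handle. It may lean 3 deg.
- driver_tip (a point): Tip of the screwdriver's blade, on its axis.
- rack_hole (a point): Centre of the screwdriver's hole (18 diameter) at the upper face of the rack's top plate, 95 above the bench. Rack: fixed bent sheet, 54 x 156 (y), plates 4 thick; z up. A guide plate 53 lower has a 13 hole on the same axis. Spare hole 40 along -y, a longer screwdriver (fixed) 80 along -y, its top 267 above the bench. The screwdriver rests with its handle's nose in the hole, its grip point 75 above the plate.
- tape_measure: Bystander: tape measure lying flat, 82 x 71 x 36. Origin under its middle.
Mind the look-alikes: they are no part of the job. Of the things that look like the part that bears driver_grip, the smallest one is meant.

How it is judged:
By the outcome, as a careful person would: the job done as asked, in the order asked, and still so for the second after the job is handed in, with the robot touching nothing.
It also fails if it takes over 67 s, if anything falls off the work surface, if the arm or the gripper's body presses on something with over 40 N, if the wrist force passes 120 N, or if a joint passes its speed limit or range.

## Working session

There is one attempt and no reset: what is moved stays moved. The work goes in short steps, Python scripts to look and compute and a tool call to move; the robot and the scene stay as the last step left them, time stands still between calls to the robot, and variables do not carry over. Pictures are saved under pics/ and viewed, and the job is handed in when it is done.

Besides the shell and the picture viewer there is one more tool, called after "Call:" as name(argument=value, ...) on one line, values as JSON. step_arm: Moves the arm, as the interface text tells. Its arguments: {"type":"object","properties":{"xyz":{"type":"array","items":{"type":"array","items":{"type":"number"}}},"rot":{"type":"array","items":{"type":"array","items":{"type":"number"}}},"grip":{"type":"array","items":{"type":"number"}},"newtons":{"type":"number"}},"required":["xyz","rot","grip"]}

```bash
mkdir -p pics; ls; python3 - <<'E'
from workcell import robot
import cv2,json
for n in ("side","top","wrist"):
    i=robot.camera_info(n); im=robot.read_camera(n)
    cv2.imwrite(f"pics/{n}0.png",im[:,:,::-1]); print(n,i)
print(robot.state())
E
```

```text
pics
side {'camera_matrix': array([[514.50129868,   0.        , 282.5007824 ],
       [  0.        , 514.50129868, 211.69367495],
       [  0.        ,   0.        ,   1.        ]]), 'R': array([[-0.95310868, -0.30258989,  0.00481749],
       [-0.19568101,  0.60406372, -0.77253865],
       [ 0.23085232, -0.73725598, -0.63494947]]), 't': array([0.47607261, 0.01333368, 1.16338664])}
top {'camera_matrix': array([[519.76951698,   0.        , 274.40207551],
       [  0.        , 519.76951698, 217.26862377],
       [  0.        ,   0.        ,   1.        ]]), 'R': array([[-1.81214150e-02, -9.99835781e-01, -1.62192169e-04],
       [-9.78400767e-01,  1.77663278e-02, -2.05952169e-01],
       [ 2.05921230e-01, -3.57345579e-03, -9.78562046e-01]]), 't': array([0.2719883 , 0.42605946, 1.12590001])}
wrist {'camera_matrix': array([[296.82766557,   0.        , 277.57506433],
       [  0.        , 296.82766557, 204.57669645],
       [  0.        ,   0.        ,   1.        ]]), 'R': array([[ 0.45325969, -0.89137539, -0.00235903],
       [-0.84642299, -0.43122846,  0.31242622],
       [-0.27950633, -0.13961348, -0.9499391 ]]), 't': array([-0.6484739 , -0.04096529,  0.38070533])}
{'time': 0.15, 'joints': array([-1.18359451e+00,  1.24374842e-01,  1.65141523e+00,  3.36036365e-05,
        1.36750271e+00, -8.26177196e-02]), 'qd': array([ 0.00054959, -0.00263941, -0.00272215, -0.00047881,  0.00052173,
        0.00049785]), 'joint_efforts': array([ 7.03985952e-04, -4.24230695e+01, -3.66014922e+01, -5.21085758e-05,
        4.60375246e-03,  4.01241174e-08]), 'eef_pos': array([ 0.29405478, -0.57912415,  0.23029029]), 'tool_rot': array([-1.67276315,  1.56909588,  1.93864223]), 'force': array([-0.79227279,  0.07150995,  0.18543283]), 'torque': array([0.03476512, 0.01070749, 0.01288514]), 'gripper_width': 0.9989662158035345}
```

View pics/side0.png

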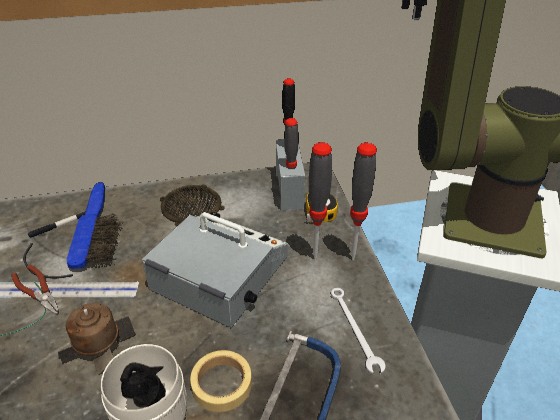

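View pics/top0.png

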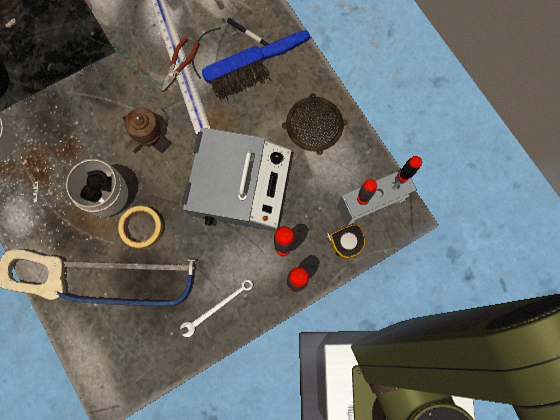

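View pics/wrist0.png

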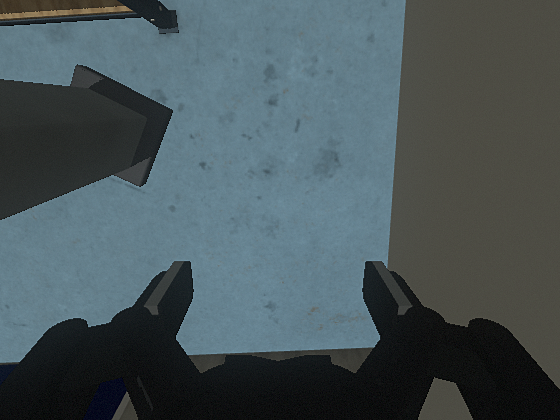

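```bash
cat > h.py <<'E'
from workcell import robot
import numpy as np, cv2
from scipy.spatial.transform import Rotation as Ro
def ray(n,u,v,info=None):
    i=info or robot.camera_info(n); K=i["camera_matrix"];R=i["R"];t=i["t"]
    return -R.T@t, R.T@np.linalg.solve(K,[u,v,1.])
def atz(n,u,v,z,info=None):
    o,d=ray(n,u,v,info); return o+d*(z-o[2])/d[2]
def proj(n,X,info=None):
    i=info or robot.camera_info(n); c=np.atleast_2d(X)@i["R"].T+i["t"]
    p=c@i["camera_matrix"].T; return p[:,:2]/p[:,2:]
def tri(obs):  # list of (cam,u,v[,info])
    A=np.zeros((3,3));b=np.zeros(3);L=[]
    for ob in obs:
        o,d=ray(*ob); d=d/np.linalg.norm(d);P=np.eye(3)-np.outer(d,d);A+=P;b+=P@o;L.append((P,o))
    X=np.linalg.solve(A,b); return X,[np.linalg.norm(P@(X-o)) for P,o in L]
def crop(im,x0,y0,x1,y1,s,name,pts=None):
    c=cv2.resize(im[y0:y1,x0:x1,::-1],None,fx=s,fy=s,interpolation=cv2.INTER_CUBIC).copy()
    step=20 if s<8 else 10
    for x in range((x0//step+1)*step,x1,step):
        cv2.line(c,((x-x0)*s,0),((x-x0)*s,6),(0,255,0),1); cv2.putText(c,str(x),((x-x0)*s-10,16),0,.35,(0,255,0),1)
    for y in range((y0//step+1)*step,y1,step):
        cv2.line(c,(0,(y-y0)*s),(6,(y-y0)*s),(0,255,0),1); cv2.putText(c,str(y),(8,(y-y0)*s+4),0,.35,(0,255,0),1)
    for p in (pts if pts is not None else []):
        cv2.drawMarker(c,(int((p[0]-x0+.5)*s),int((p[1]-y0+.5)*s)),(255,0,255),0,8,1)
    cv2.imwrite("pics/"+name+".png",c)
def toolR(s=None):
    s=s or robot.state(); return Ro.from_euler("xyz",s["tool_rot"]).as_matrix()
E
python3 - <<'E'
import cv2
from h import *
t=cv2.imread("pics/top0.png")[:,:,::-1]; s=cv2.imread("pics/side0.png")[:,:,::-1]
crop(t,170,120,300,240,6,"c_topbox"); crop(t,325,145,445,265,5,"c_toprack")
crop(s,135,200,295,330,5,"c_sidebox"); crop(s,250,70,390,270,3,"c_siderack")
E
```

```text
(no output)
```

View pics/c_topbox.png

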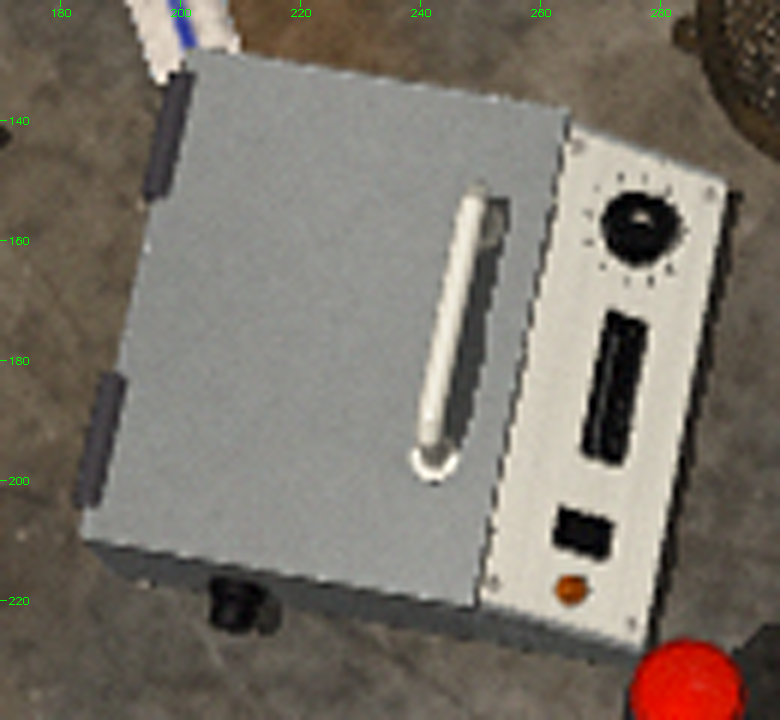

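View pics/c_toprack.png

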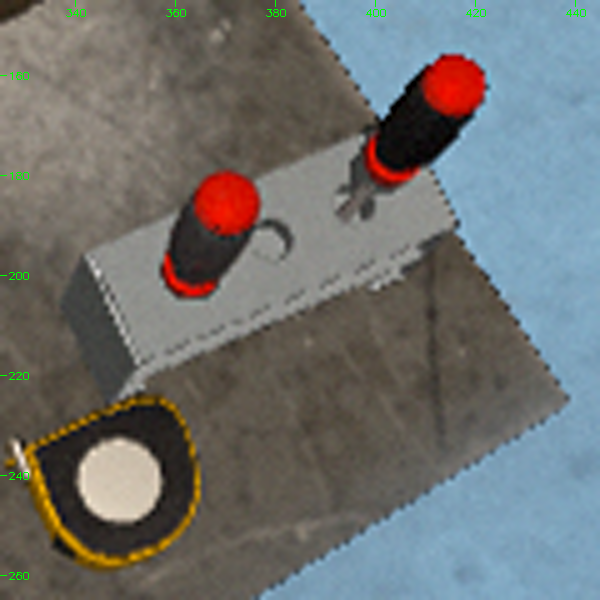

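View pics/c_sidebox.png

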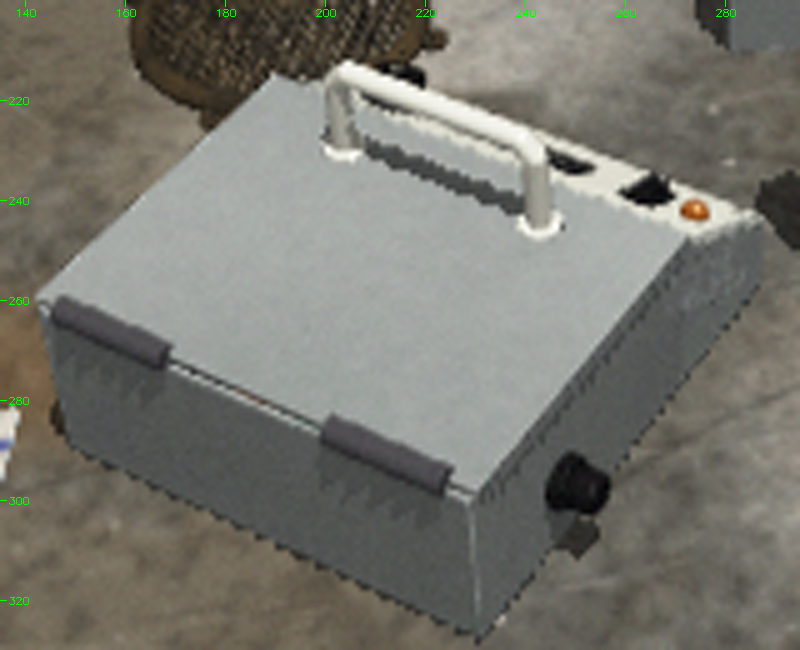

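View pics/c_siderack.png

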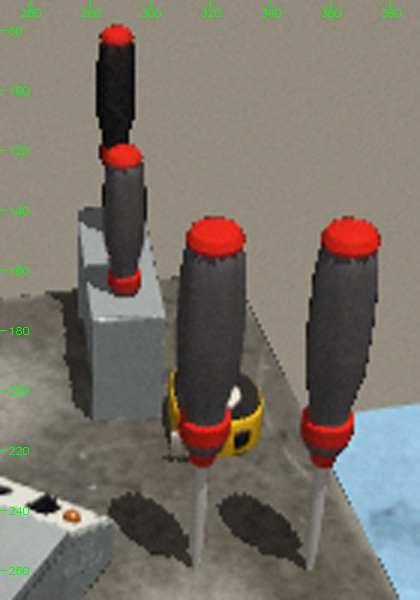

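```bash
cat > fit.py <<'E'
from h import *
from scipy.optimize import least_squares
it=robot.camera_info("top"); is_=robot.camera_info("side")
def q(x0,y0,s,p): return np.array([x0+(p[0]+.5)/s-.5,y0+(p[1]+.5)/s-.5])
# box frame: forward a (m), lateral l along panel y, height
T=[((0,0,.056),(615,389)),((.0277,-.095,.040),(727,180)),((.0277,.095,.040),(645,652)),
((-.0372,-.095,.0785),(569,108)),((-.0372,.095,.0785),(480,607)),((-.060,0,.122),(449,316)),((-.182,.095,.083),(82,538)),((-.182,-.095,.083),(190,55))]
S=[((-.060,0,.122),(438,98)),((.0277-.21,.095,.0),(478,640)),((.0277-.21,.095,.082),(470,500)),((.0277-.21,-.095,.082),(40,297)),((-.0372,.095,.08),(690,235))]
def W(p,P):
    x,y,th=p; f=np.array([np.cos(th),np.sin(th),0]); l=np.array([-f[1],f[0],0]) # panel y = z x x
    # z=(f*.5+.866k); x=(-.866f+.5k); y=z×x = k×f -> 
    return np.array([x,y,0])+P[0]*f+P[1]*l+P[2]*np.array([0,0,1])
def res(p):
    r=[]
    for P,u in T: r.append(proj("top",W(p,P),it)[0]-q(170,120,6,u))
    for P,u in S: r.append(proj("side",W(p,P),is_)[0]-q(135,200,5,u))
    return np.array(r)
if __name__=="__main__":
    c=atz("top",272.5,184.8,.056); print(c)
    for th0 in (-1.6,1.6):
        s=least_squares(lambda p:res(p).ravel(),[c[0],c[1],th0],loss="soft_l1"); print(s.x,s.cost); print(res(s.x).round(1).tolist())
    s=least_squares(lambda p:res(p).ravel(),[c[0],c[1],-1.6],loss="soft_l1")
E
python3 fit.py
```

```text
[0.50347337 0.26719499 0.056     ]
[ 0.56638788  0.29835246 -0.48163059] 839.6385393510986
[[-13.7, -26.0], [10.0, 18.4], [-49.3, -95.1], [24.3, 50.4], [-36.8, -69.4], [0.3, 0.4], [-1.7, -2.1], [57.8, 116.9], [1.0, 0.9], [0.4, -0.1], [-0.8, -2.7], [162.2, -15.8], [-95.5, 8.4]]
[0.50396897 0.38374982 1.81382151] 864.8833777177622
[[-51.2, 1.1], [-90.5, 2.5], [-57.4, 1.6], [-38.5, 1.8], [-2.8, -1.6], [0.6, -1.9], [127.5, -7.3], [86.6, -5.7], [-1.5, 0.1], [46.0, -99.9], [47.5, -101.3], [44.0, -64.6], [-2.2, -0.2]]
```

```bash
sed -i 's/l=np.array(\[-f\[1\],f\[0\],0\])/l=np.array([f[1],-f[0],0])/' fit.py; python3 fit.py
python3 - <<'E'
from h import *
q=lambda x0,y0,s,p:(x0+(p[0]+.5)/s-.5,y0+(p[1]+.5)/s-.5)
tt=q(325,145,5,(228,203)); st=q(250,70,3,(124,152))
print("top of driver",tri([("top",*tt),("side",*st)]), atz("top",*tt,.218))
for p,z in [((190,283),.097),((272,240),.095),((352,203),.095)]: print(atz("top",*q(325,145,5,p),z))
# rack corners
for p in [(83,255),(140,362),(460,228),(365,132)]: print("corner",atz("top",*q(325,145,5,p),.095))
lt=q(325,145,5,(455,85)); print("long",atz("top",*lt,.267),tri([("top",*lt),("side",*q(250,70,3,(117,33)))]))
print("decoys",tri([("top",285,237),("side",*q(250,70,3,(216,235)))]),tri([("top",298.5,276),("side",*q(250,70,3,(351,235)))]))
print("tape",atz("top",349,241,.036))
E
```

```text
[0.50347337 0.26719499 0.056     ]
[ 0.50380617  0.26779668 -1.76730642] 9.654336791895295
[[0.1, 0.2], [0.5, 0.1], [-0.2, 0.6], [-0.9, 1.6], [-1.9, -0.4], [0.1, -0.6], [-0.8, -0.8], [-0.9, -1.1], [-0.3, 0.8], [2.2, -0.6], [1.0, -3.1], [0.1, -1.0], [-0.4, -0.6]]
[0.53508835 0.3844519  1.22042645] 1454.0348418118122
[[-51.5, -12.2], [-95.4, 58.9], [-52.8, -94.6], [-43.9, 76.5], [0.0, -84.4], [-0.6, -0.2], [127.4, -53.6], [81.9, 106.2], [-0.1, 1.4], [1.7, -110.4], [1.1, -111.5], [158.5, -35.4], [-92.1, -23.2]]
top of driver (array([0.45713445, 0.07669666, 0.20941228]), [np.float64(0.00035869069255003067), np.float64(0.0003586906925500931)]) [0.45442898 0.07834053 0.218     ]
[0.45188251 0.07310703 0.097     ]
[0.47092705 0.03608879 0.095     ]
[4.86931521e-01 2.20544378e-04 9.50000000e-02]
corner [0.46570095 0.11853604 0.095     ]
corner [0.41780412 0.09612292 0.095     ]
corner [ 0.47482622 -0.04602341  0.095     ]
corner [ 0.51903585 -0.00760464  0.095     ]
long [0.48485979 0.00115783 0.267     ] (array([ 0.48718478, -0.00099206,  0.25959066]), [np.float64(4.2125302083092015e-05), np.float64(4.2125302083072e-05)])
decoys (array([0.34947606, 0.24672266, 0.26444995]), [np.float64(0.0015760694494267508), np.float64(0.0015760694494268627)]) (array([0.2767319 , 0.22418732, 0.26570926]), [np.float64(0.0003736115445924038), np.float64(0.0003736115445925518)])
tape [0.37517439 0.09762746 0.036     ]
```

```bash
python3 - <<'E'
from h import *
R=toolR(); print(R.round(3)); i=robot.camera_info("wrist"); s=robot.state()
o=-i["R"].T@i["t"]; print("cam in tool",R.T@(o-s["eef_pos"])); print("cam axes in tool (cols x,y,z)\n",(R.T@i["R"].T).round(3))
print(s["joints"])
E
```

```text
[[-0.001  0.453 -0.892]
 [ 0.002 -0.892 -0.453]
 [-1.    -0.002 -0.   ]]
cam in tool [-0.14276843 -0.00039567 -0.08042952]
cam axes in tool (cols x,y,z)
 [[ 0.    -0.313  0.95 ]
 [ 1.     0.001 -0.   ]
 [-0.001  0.95   0.313]]
[-1.18359451e+00  1.24374842e-01  1.65141523e+00  3.36036365e-05
  1.36750271e+00 -8.26177196e-02]
```

Call:
step_arm(xyz=[[9,38,6],[9,38,6],[9,38,6],[9,38,6],[9,38,6],[9,38,6],[9,38,6],[9,38,6],[9,38,6],[9,38,6],[9,38,6],[9,38,6]], rot=[[0,0,6.5],[0,0,6.5],[0,0,6.5],[0,0,6.5],[0,0,6.5],[0,0,6.5],[0,0,6.5],[0,0,6.5],[0,0,6.5],[0,0,6.5],[0,0,6.5],[0,0,6.5]], grip=[85,85,85,85,80,75,70,65,60,60,60,60], newtons=60)

```text
time: 1.15
eef_pos: [0.402, -0.1217, 0.3035]
tool_rot: [0.988, 1.57, -0.317]
force: [0.9, -0.9, 0.3]
gripper_width: 0.703
```

Call:
step_arm(xyz=[[10.5,39.5,0],[10.5,39.5,0],[10.5,39.5,0],[10.5,39.5,0],[10.5,39.5,0],[0,0,0],[0,0,0]], rot=[[0,0,0],[0,0,0],[0,0,0],[0,0,0],[0,0,0],[0,0,0],[0,0,0]], grip=[60,60,60,60,60,60,60])

```text
time: 1.73
eef_pos: [0.4545, 0.0759, 0.3028]
tool_rot: [-1.586, 1.57, -2.891]
force: [0.4, -0.3, 0.4]
gripper_width: 0.705
```

```bash
python3 - <<'E'
from h import *
s=robot.state(); i=robot.camera_info("wrist"); im=robot.read_camera("wrist"); cv2.imwrite("pics/w1.png",im[:,:,::-1])
print(s["eef_pos"],toolR(s).round(3),s["joints"])
X=[[.4545,.0726,.095],[.4709,.0361,.095],[.4545,.0783,.218],[.4545,.0762,.17]]
p=proj("wrist",X,i); print(p)
crop(im,0,0,560,420,1,"w1m",p)
t=robot.read_camera("top");cv2.imwrite("pics/t1.png",t[:,:,::-1])
E
```

```text
[0.45450245 0.07588794 0.30281055] [[-0.001  0.965  0.262]
 [-0.     0.262 -0.965]
 [-1.    -0.001 -0.   ]] [ 4.90078024e-02 -3.43731374e-01  1.96098332e+00 -2.48627944e-04
  1.52555748e+00 -2.16139005e-01]
[[277.036349   180.0566305 ]
 [282.0374903  210.88246882]
 [278.30582678 208.80583819]
 [277.71936625 194.63922568]]
```

View pics/w1m.png

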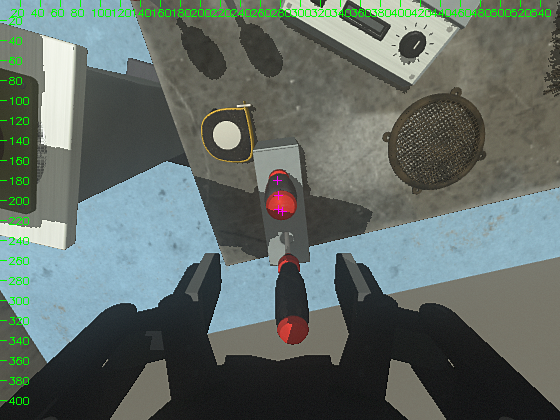

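```bash
python3 - <<'E'
from h import *
im=cv2.imread("pics/w1.png")[:,:,::-1]
crop(im,240,130,330,240,7,"w1c")
E
```

```text
(no output)
```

View pics/w1c.png

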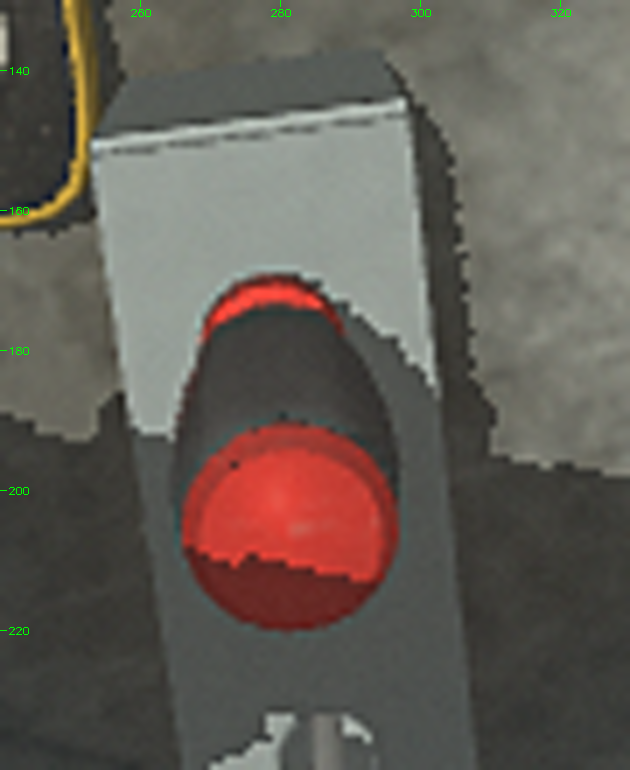

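```bash
python3 - <<'E'
from h import *
for z in (.205,.214): print(atz("wrist",281.2,206,z), atz("top",370.0,185,z))
print(atz("wrist",278.8,179,.1),atz("wrist",278.8,179,.095))
print(atz("wrist",254,149,.095),atz("wrist",298,143,.095))
E
```

```text
[0.45746632 0.07479524 0.205     ] [0.45838092 0.07616685 0.205     ]
[0.45659296 0.0776693  0.214     ] [0.45592704 0.07792407 0.214     ]
[0.45600467 0.07326732 0.1       ] [0.45632136 0.0721335  0.095     ]
[0.41891729 0.09936226 0.095     ] [0.46677934 0.119338   0.095     ]
```

Call:
step_arm(xyz=[[1.5,-1,-20],[0,0,-30],[0,0,-30],[0,0,-30],[0,0,-20],[0,0,-12],[0,0,-7],[0,0,0],[0,0,0]], rot=[[-2.3,0,0],[0,0,0],[0,0,0],[0,0,0],[0,0,0],[0,0,0],[0,0,0],[0,0,0],[0,0,0]], grip=[60,60,60,60,60,60,60,60,60])

```text
time: 2.58
eef_pos: [0.4569, 0.0724, 0.1554]
tool_rot: [-0.222, 1.531, -1.534]
force: [0.1, -0.1, 0.5]
gripper_width: 0.701
```

```bash
python3 - <<'E'
from h import *
s=robot.state(); im=robot.read_camera("wrist"); sd=robot.read_camera("side")
print(s["eef_pos"],toolR(s).round(3))
cv2.imwrite("pics/w2.png",im[:,:,::-1]); crop(sd,230,60,370,200,5,"s2")
E
```

```text
[0.45693666 0.07235789 0.15540332] [[ 0.001  0.967  0.256]
 [-0.04   0.256 -0.966]
 [-0.999 -0.009  0.039]]
```

View pics/w2.png

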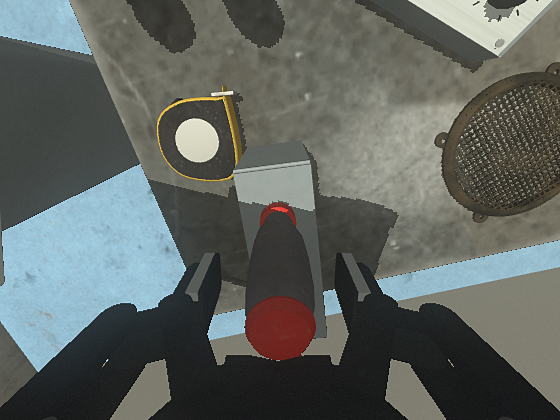

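View pics/s2.png

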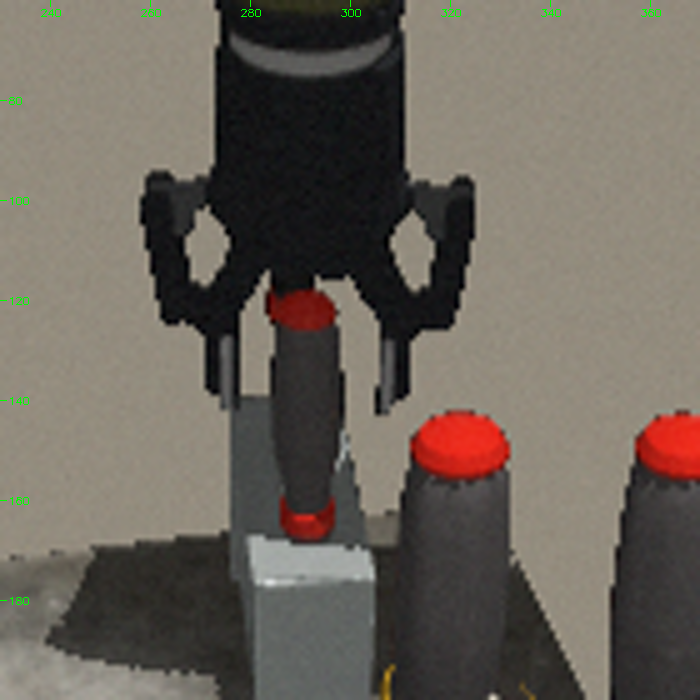

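Call:
step_arm(xyz=[[0,2,0],[0,0,0],[0,0,0],[0,0,0],[0,0,0],[0,0,0]], rot=[[0,0,0],[0,0,0],[0,0,0],[0,0,0],[0,0,0],[0,0,0]], grip=[60,25,10,10,10,10], newtons=80)

```text
time: 3.18
eef_pos: [0.4566, 0.075, 0.1548]
tool_rot: [-0.234, 1.531, -1.544]
force: [0.1, -0.1, 1.8]
gripper_width: 0.322
```

```bash
python3 - <<'E'
from h import *
s=robot.state(); print(s["eef_pos"],toolR(s).round(4).tolist(),s["gripper_width"],s["force"],s["joints"])
E
```

```text
[0.45660181 0.07501805 0.15483738] [[0.0011, 0.9663, 0.2576], [-0.04, 0.2574, -0.9655], [-0.9992, -0.0093, 0.039]] 0.3222521866695296 [ 0.11391117 -0.06221647  1.75975031] [ 0.07069984 -0.24025069  2.1299599  -0.0421243   1.25390595 -0.17665753]
```

Call:
step_arm(xyz=[[0,0.6,15],[0,1,25],[0,1.2,30],[0,1.2,30],[0,1.2,30],[0,0,0],[0,0,0]], rot=[[0,0,0],[0,0,0],[0,0,0],[0,0,0],[0,0,0],[0,0,0],[0,0,0]], grip=[10,10,10,10,10,10,10])

```text
time: 3.77
eef_pos: [0.457, 0.0802, 0.2861]
tool_rot: [-0.172, 1.531, -1.483]
force: [1.0, 1.0, -1.2]
gripper_width: 0.324
```

```bash
python3 - <<'E'
from h import *
s=robot.state(); R=toolR(s); print(s["eef_pos"],R.round(4).tolist(),s["force"])
im=robot.read_camera("wrist"); i=robot.camera_info("wrist");sd=robot.read_camera("side");tp=robot.read_camera("top")
tip=s["eef_pos"]+R[:,0]*(.158-.019); p=proj("wrist",tip,i);print(tip,p,proj("side",tip),proj("top",tip))
crop(im,180,100,380,300,3,"w3",p);crop(sd,230,40,370,200,5,"s3",proj("side",tip));crop(tp,300,120,440,240,5,"t3",proj("top",tip))
E
```

```text
[0.45699174 0.08023805 0.28608419] [[0.0035, 0.9663, 0.2574], [-0.0398, 0.2573, -0.9655], [-0.9992, -0.0069, 0.0394]] [ 0.9790909   1.0391444  -1.18650159]
[0.45748078 0.07470141 0.14719536] [[278.94856747 194.08921986]] [[290.83453263 145.21427624]] [[365.70979174 192.85607667]]
```

View pics/w3.png

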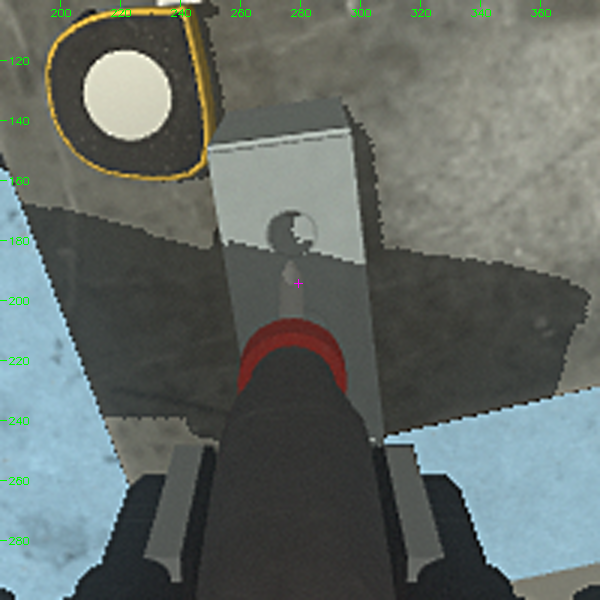

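View pics/s3.png

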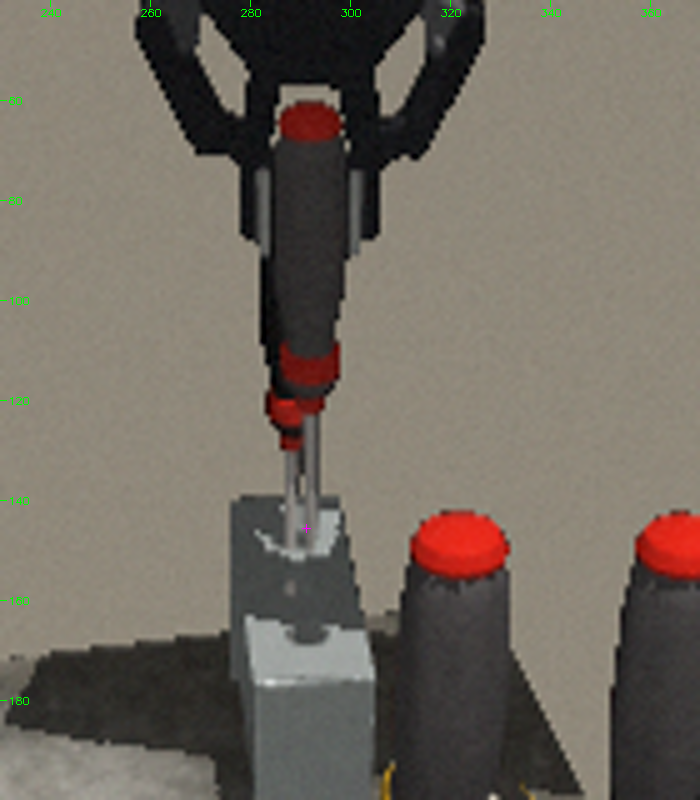

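View pics/t3.png

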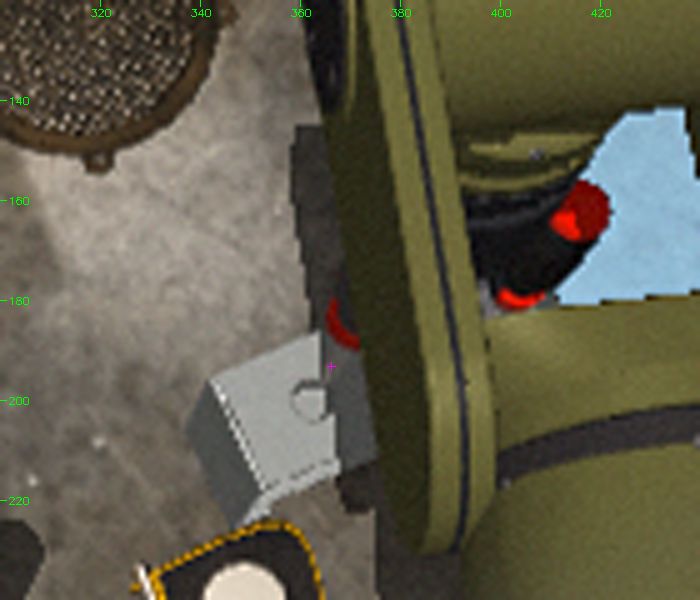

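```bash
python3 - <<'E'
from h import *
s=robot.state();R=toolR(s)
T,e=tri([("wrist",276.8,186.5),("side",291.5,149.8)]); print("tip",T,e)
d=T-s["eef_pos"]; print("tip in tool",R.T@d)
print("hole",tri([("top",361.6,199.6),("side",291.0,186.3),("wrist",276.8,176.8)]))
for o in [("top",361.6,199.6),("side",291.0,186.3),("wrist",276.8,176.8)]: print(atz(*o,.095))
E
```

```text
tip [0.45332609 0.08004654 0.13951796] [np.float64(0.0008567115990503764), np.float64(0.0008567115990503742)]
tip in tool [ 0.14231107  0.00019851 -0.00594006]
hole (array([0.46186813, 0.0624614 , 0.02984419]), [np.float64(0.009717521346876295), np.float64(0.004027231269580282), np.float64(0.006507491536143385)])
[0.45596559 0.07472727 0.095     ]
[0.4332536  0.15053963 0.095     ]
[0.45227955 0.07763535 0.095     ]
```

```bash
python3 - <<'E'
from h import *
i0=robot.camera_info("wrist"); s=robot.state();im=robot.read_camera("wrist"); i1=robot.camera_info("wrist"); s1=robot.state()
print(i0["t"]-i1["t"], s["eef_pos"],s1["eef_pos"])
crop(im,240,140,330,240,7,"w4")
print(atz("side",291,166.6,.095))
E
```

```text
[-1.16977177e-04 -1.54787904e-05 -7.29900818e-06] [0.45522307 0.08001808 0.28194044] [0.45519262 0.08000074 0.28184944]
[0.45466516 0.0799872  0.095     ]
```

View pics/w4.png

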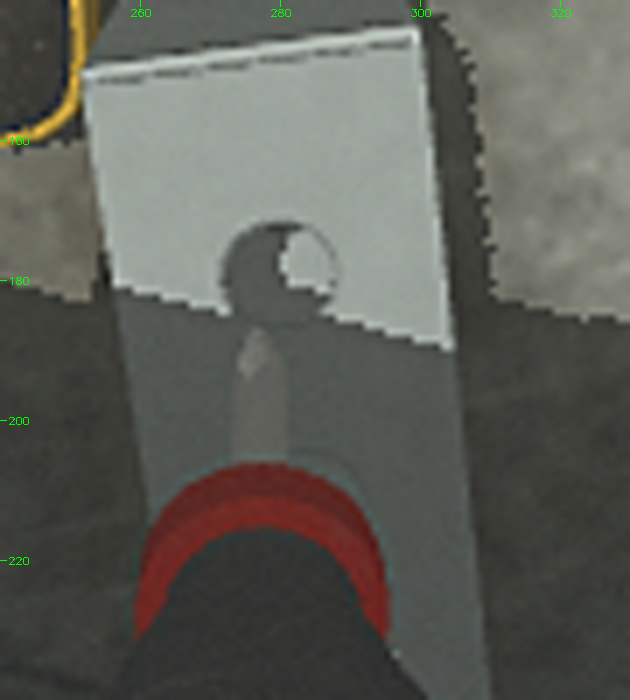

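```bash
python3 - <<'E'
from h import *
sd=robot.read_camera("side"); crop(sd,270,120,320,190,11,"s4"); s=robot.state();R=toolR(s); print(s["eef_pos"],R.round(3).tolist())
print("hole w",atz("wrist",279.7,178.4,.095))
E
```

```text
[0.45527357 0.08001807 0.28197924] [[-0.004, 0.966, 0.258], [-0.04, 0.257, -0.966], [-0.999, -0.014, 0.038]]
hole w [0.45599323 0.07666213 0.095     ]
```

View pics/s4.png

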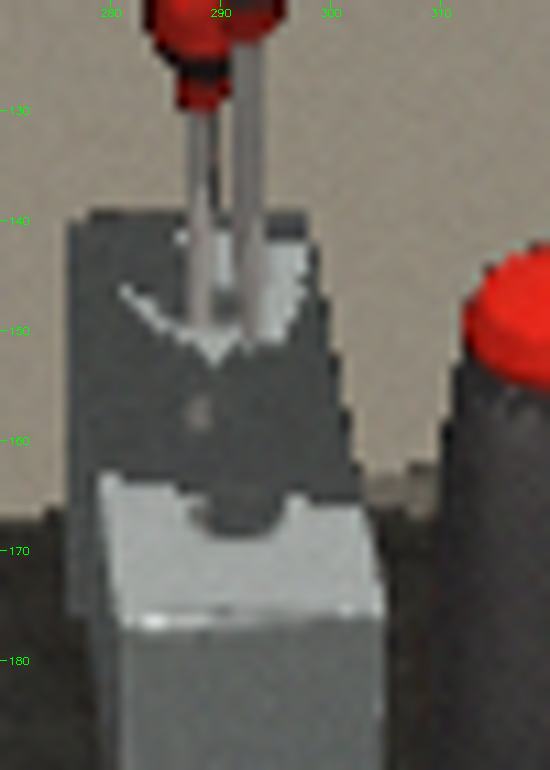

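```bash
python3 - <<'E'
from h import *
s=robot.state();R=toolR(s)
T,e=tri([("wrist",276.3,186.5),("side",292.5,150.8)]); print("tip",T,e, R.T@(T-s["eef_pos"]))
print("hole",atz("side",291.5,165.5,.095),atz("top",361.6,199.6,.095),tri([("top",361.6,199.6),("side",291.5,165.5),("wrist",279.7,178.4)]))
# expected tip at range .139 along tool
print(proj("wrist",s["eef_pos"]+R[:,0]*.139),proj("side",s["eef_pos"]+R[:,0]*.139))
# wrist-ray at tool-depth
o,d=ray("wrist",276.3,186.5); 
for L in (.137,.139,.141):
    k=(L-(R.T@(o-s["eef_pos"]))[0])/(R.T@d)[0]; print(L,R.T@(o+k*d-s["eef_pos"]))
E
```

```text
tip [0.45228934 0.07867327 0.13629816] [np.float64(1.2402284654581157e-05), np.float64(1.2402284654512785e-05)] [ 0.14562701 -0.00115597 -0.00501277]
hole [0.45486156 0.07548367 0.095     ] [0.45596559 0.07472727 0.095     ] (array([0.45562746, 0.07553276, 0.09484462]), [np.float64(0.0008848129969717262), np.float64(0.0007499253795165871), np.float64(0.0011220480364633398)])
[[277.45535073 193.12979366]] [[292.05562089 146.95952548]]
0.137 [ 0.137      -0.001125   -0.00727122]
0.139 [ 0.139      -0.00113505 -0.00674751]
0.141 [ 0.141     -0.0011451 -0.0062238]
```

```bash
python3 - <<'E'
from h import *
s=robot.state();R=toolR(s)
def plane(n,a,b):
    o,d1=ray(n,*a);o,d2=ray(n,*b);m=np.cross(d1,d2);return m/np.linalg.norm(m),o
for du in (-.3,0,.3):
    n1,o1=plane("wrist",(276.3,186.5),(276.9+du,204.5)); n2,o2=plane("side",(292.5,151),(292.05,123.6))
    d=np.cross(n1,n2); d/=np.linalg.norm(d); d*=-np.sign(d[2]); print(du,d, R.T@d)
E
```

```text
-0.3 [ 0.05003946 -0.26193166 -0.96378829] [ 0.97338421 -0.00529029  0.22911828]
0 [ 0.03824598 -0.22501319 -0.9736048 ] [ 0.98174675 -0.00705217  0.19006207]
0.3 [ 0.08829429 -0.38049273 -0.92055929] [9.34832731e-01 5.69350863e-04 3.55087934e-01]
```

```bash
cat > plan.py <<'E'
from h import *
th=-1.7673; f=np.array([np.cos(th),np.sin(th),0]); k=np.array([0,0,1.])
SL=np.array([.5038,.2678,.056]); pz=.5*f+.8660*k; px=-.8660*f+.5*k; py=np.cross(pz,px)
DT=np.array([.9997,-.008,-.0228]); DT/=np.linalg.norm(DT); TIP=np.array([.1450,-.0012,-.0049])
def cur():
    s=robot.state(); R=toolR(s); return s["eef_pos"],R
def tipnow():
    p,R=cur(); return p+R@TIP, R@DT
def panel(X): return np.array([px,py,pz])@(X-SL)*1000
def plan(tip_panel_mm):
    p,R=cur(); d=R@DT; a=-pz
    v=np.cross(d,a); ang=np.arctan2(np.linalg.norm(v),d@a); rv=v/np.linalg.norm(v)*ang
    R2=Ro.from_rotvec(rv).as_matrix()@R
    tgt=SL+np.array([px,py,pz]).T@(np.array(tip_panel_mm)/1000)
    p2=tgt-R2@TIP
    return (p2-p)*1000,np.degrees(rv),p2
E
python3 - <<'E'
from plan import *
print(px,py,pz); print(tipnow(), plan((0,0,30)))
E
```

```text
[0.16907913 0.849334   0.5       ] [-0.98071205  0.1952329   0.        ] [-0.09762075 -0.4903776   0.866     ]
(array([0.45227831, 0.07857842, 0.13692957]), array([-0.01755831, -0.02045982, -0.99963648])) (array([ 31.91405177, 100.58098158, -75.06541917]), array([30.60719714, -6.79679006, -0.39849446]), array([0.48718762, 0.18059905, 0.20691382]))
```

Call:
step_arm(xyz=[[5.5,17,-12.5],[5.5,17,-12.5],[5.5,17,-12.5],[5.5,17,-12.5],[5,16.6,-12.5],[5,16,-12.5],[0,0,0],[0,0,0],[0,0,0],[0,0,0]], rot=[[5.1,-1.13,-0.07],[5.1,-1.13,-0.07],[5.1,-1.13,-0.07],[5.1,-1.13,-0.07],[5.1,-1.13,-0.07],[5.1,-1.13,-0.07],[0,0,0],[0,0,0],[0,0,0],[0,0,0]], grip=[10,10,10,10,10,10,10,10,10,10])

```text
time: 4.85
eef_pos: [0.4889, 0.1806, 0.2108]
tool_rot: [2.647, 1.064, 1.328]
force: [-0.3, -0.8, -0.5]
gripper_width: 0.322
```

```bash
python3 - <<'E'
from plan import *
w=robot.camera_info("wrist"); im=robot.read_camera("wrist"); sd=robot.read_camera("side"); tp=robot.read_camera("top")
s=robot.state(); print(s["time"],s["eef_pos"],s["joints"].round(2),s["force"]); T,d=tipnow(); print(panel(T), (np.array([px,py,pz])@d).round(3), plan((0,0,30))[:2])
X=[T,SL,SL+.025*py,SL-.025*py]
for n,m in (("wrist",im),("side",sd),("top",tp)): print(n,proj(n,X).round(1).tolist())
crop(im,190,40,390,240,4,"w5",proj("wrist",X,w)); crop(sd,210,170,310,270,6,"s5",proj("side",X)); crop(tp,230,140,310,240,6,"t5",proj("top",X))
E
```

```text
5.0 [0.48883392 0.18076759 0.21075983] [-0.01 -0.27  2.12  0.53  1.22 -0.42] [-0.29808864  0.10072196 -0.30103233]
[ 2.4401336  -2.3729712  33.08508376] [ 0.001 -0.005 -1.   ] (array([-1.64461305, -0.16815197, -3.84559311]), array([0.01559051, 0.27341508, 0.15658036]))
wrist [[276.4, 186.9], [273.2, 179.6], [252.6, 169.9], [293.3, 189.0]]
side [[242.9, 212.4], [240.8, 228.0], [251.3, 232.0], [230.5, 224.1]]
top [[278.8, 181.1], [272.2, 184.7], [270.2, 195.2], [274.2, 174.2]]
```

View pics/w5.png

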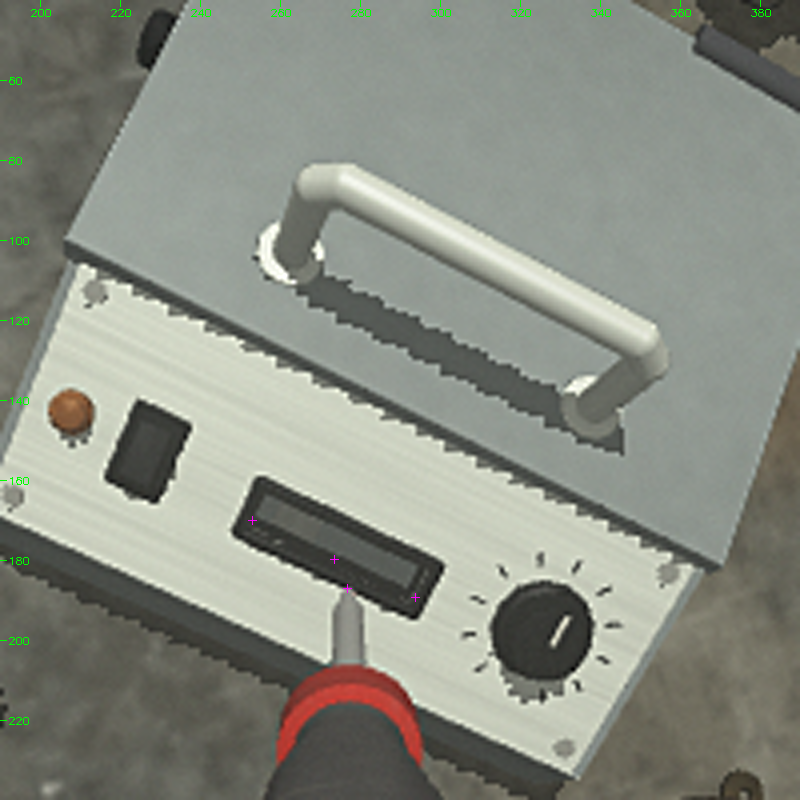

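View pics/s5.png

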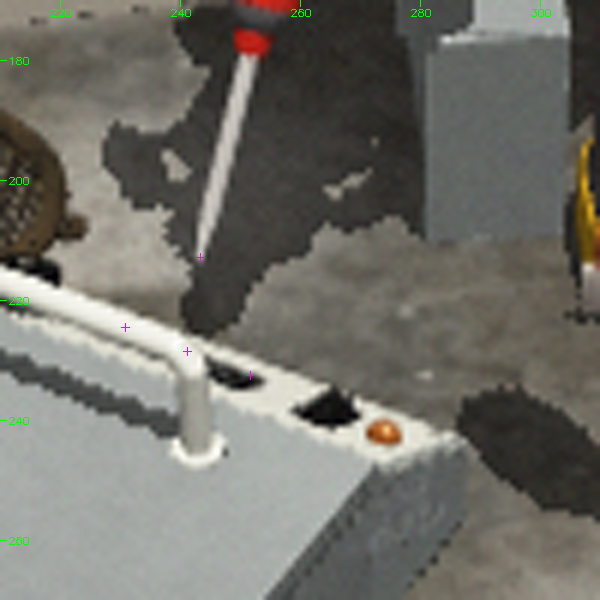

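View pics/t5.png

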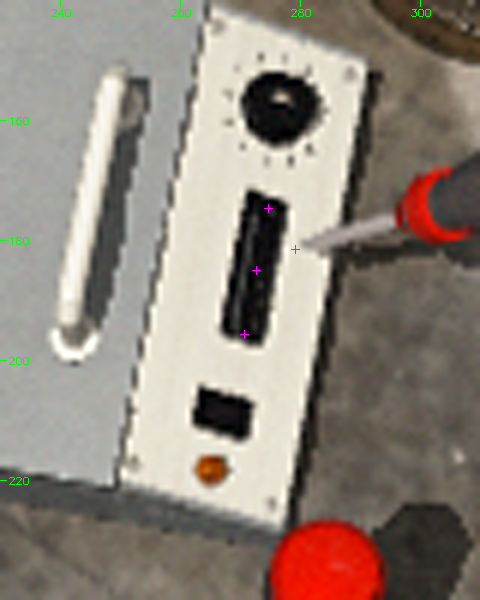

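```bash
python3 - <<'E'
from plan import *
c=lambda p:(190+(p[0]+.5)/4-.5,40+(p[1]+.5)/4-.5)
def onp(n,u,v,h):
    o,d=ray(n,u,v); k=((SL+h*pz-o)@pz)/(d@pz); return panel(o+k*d)
for p in [(338,548),(260,477),(443,565),(415,620),(233,532)]: print(onp("wrist",*c(p),.001).round(2))
T,d=tipnow();print("tip",panel(T))
t=lambda p:(230+(p[0]+.5)/6-.5,140+(p[1]+.5)/6-.5)
# top: observed tip and slot, relative with tip height assumed known
for p in [(255,268)]: print(onp("top",*t(p),.001))
print(onp("top",*t((301,247)),.033))
E
```

```text
[3.68 0.66 1.  ]
[12.18 28.07  1.  ]
[ 11.99 -27.54   1.  ]
[ -5.58 -27.82   1.  ]
[-4.79 28.42  1.  ]
tip [ 2.4401336  -2.3729712  33.08508376]
[ 1.06559827 -0.5156099   0.999956  ]
[ 0.27514412 -3.93621424 32.998548  ]
```

```bash
sed -i 's/^DT=/SL=SL+.0034*px+.0004*py\nDT=/' plan.py; python3 - <<'E'
from plan import *
print(panel(tipnow()[0]), plan((0,0,6))[:2], pz)
E
```

```text
[-0.9597168  -2.772936   33.08508376] (array([  0.88086906,  14.56673919, -22.92959311]), array([0.01559051, 0.27341508, 0.15658036])) [-0.09762075 -0.4903776   0.866     ]
```

Call:
step_arm(xyz=[[0.4,7.3,-11.5],[0.4,7.3,-11.4],[0,0,0],[0,0,0],[0,0,0],[0,0,0]], rot=[[0,0.27,0.15],[0,0,0],[0,0,0],[0,0,0],[0,0,0],[0,0,0]], grip=[10,10,10,10,10,10])

```text
time: 5.5
eef_pos: [0.4894, 0.1953, 0.1871]
tool_rot: [2.659, 1.064, 1.341]
force: [0.4, -0.3, -0.8]
gripper_width: 0.329
```

```bash
python3 - <<'E'
from plan import *
w=robot.camera_info("wrist"); im=robot.read_camera("wrist"); tp=robot.read_camera("top")
s=robot.state(); print(s["time"],s["eef_pos"],s["force"]); T,d=tipnow(); print(panel(T), (np.array([px,py,pz])@d).round(3))
X=[T,SL,SL+.025*py,SL-.025*py]
crop(im,230,130,330,230,7,"w6",proj("wrist",X,w)); crop(tp,240,150,310,220,8,"t6",proj("top",X))
E
```

```text
5.6 [0.48943431 0.19517551 0.18712022] [-0.58483716  0.4427559  -1.52590166]
[-0.51341956  0.32268105  5.49077931] [ 0.     0.001 -1.   ]
```

View pics/w6.png

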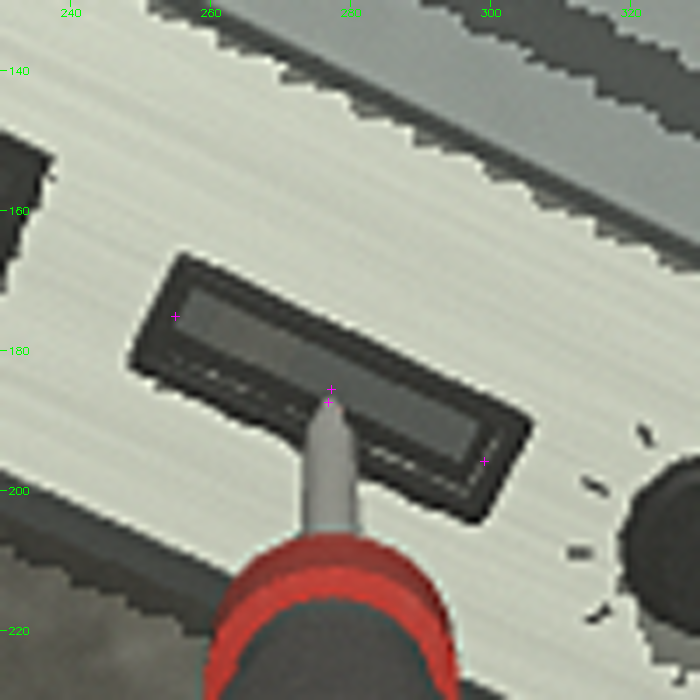

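View pics/t6.png

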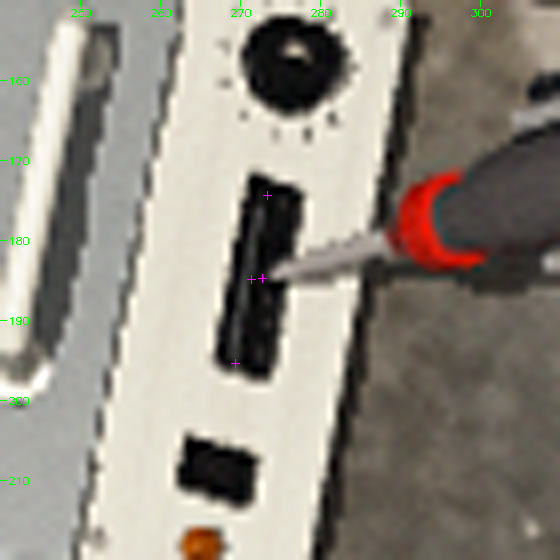

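Call:
step_arm(xyz=[[0.7,3.3,-5],[0.6,2.9,-5.2],[0.6,2.9,-5.2],[0,0,0],[0,0,0]], rot=[[0,0,0],[0,0,0],[0,0,0],[0,0,0],[0,0,0]], grip=[10,10,10,10,10])

```text
time: 6.02
eef_pos: [0.4904, 0.2046, 0.1701]
tool_rot: [2.665, 1.065, 1.346]
force: [0.4, 0.4, -1.5]
gripper_width: 0.321
```

```bash
cat > st.py <<'E'
from plan import *
s=robot.state(); T,d=tipnow(); B=np.array([px,py,pz]); print(s["time"],s["eef_pos"],"tip panel",panel(T).round(2),"dir",(B@d).round(3),"F panel",(B@s["force"]).round(2), s["gripper_width"])
E
python3 st.py
```

```text
6.0167 [0.49038223 0.20462522 0.17006326] tip panel [ -0.95   1.64 -14.01] dir [-0.     0.003 -1.   ] F panel [-0.4  -0.29 -1.54] 0.320775396418548
```

Call:
step_arm(xyz=[[0.6,2.8,-4.1],[0.5,2.4,-4.3],[0.3,1.5,-2.6],[0,0,0],[0,0,0]], rot=[[0,0,0],[0,0,0],[0,0,0],[0,0,0],[0,0,0]], grip=[10,10,10,10,10])

```text
time: 6.43
eef_pos: [0.4921, 0.2112, 0.1597]
tool_rot: [2.662, 1.064, 1.344]
force: [0.5, 1.5, -1.2]
gripper_width: 0.323
```

```bash
python3 st.py
```

```text
6.4333 [0.49213652 0.21123461 0.15965663] tip panel [ -0.21   1.06 -26.43] dir [-0.     0.002 -1.   ] F panel [ 0.69 -0.19 -1.84] 0.3234646391326066
```

Call:
step_arm(xyz=[[0.3,1.5,-2.6],[0.3,1.5,-2.6],[0.3,1.5,-2.6],[0,0,0],[0,0,0]], rot=[[0,0,0],[0,0,0],[0,0,0],[0,0,0],[0,0,0]], grip=[10,10,10,10,10])

```text
time: 6.85
eef_pos: [0.4931, 0.2157, 0.1519]
tool_rot: [2.662, 1.064, 1.343]
force: [-0.5, 0.7, -1.0]
gripper_width: 0.327
```

```bash
python3 st.py
```

```text
6.85 [0.49307302 0.21569666 0.15193327] tip panel [ -0.11   0.99 -35.4 ] dir [-0.     0.002 -1.   ] F panel [ 0.05  0.67 -1.13] 0.3271606719178669
```

Call:
step_arm(xyz=[[0.3,1.5,-2.6],[0.2,1,-1.7],[0,0,0],[0,0,0]], rot=[[0,0,0],[0,0,0],[0,0,0],[0,0,0]], grip=[10,10,10,10])

```text
time: 7.18
eef_pos: [0.4937, 0.2182, 0.1478]
tool_rot: [2.662, 1.064, 1.343]
force: [0.2, 0.3, -1.8]
gripper_width: 0.326
```

```bash
python3 st.py
```

```text
7.1833 [0.49366424 0.21815143 0.14775026] tip panel [-1.000e-02  8.500e-01 -4.028e+01] dir [-0.     0.002 -1.   ] F panel [-0.62 -0.14 -1.72] 0.32629925857353276
```

Call:
step_arm(xyz=[[0.2,1,-1.7],[0.1,0.5,-0.9],[0,0,0]], rot=[[0,0,0],[0,0,0],[0,0,0]], grip=[10,10,10])

```text
time: 7.43
eef_pos: [0.494, 0.2197, 0.1451]
tool_rot: [2.662, 1.064, 1.343]
force: [0.9, -0.2, -1.7]
gripper_width: 0.317
```

```bash
python3 st.py
```

```text
7.4333 [0.49396378 0.21970091 0.14508335] tip panel [ 3.000e-02  8.500e-01 -4.338e+01] dir [-0.     0.002 -1.   ] F panel [-0.9  -0.95 -1.44] 0.317459291185936
```

Call:
step_arm(xyz=[[-0.9,-4.6,8.2],[-1,-4.7,8.3],[-5.9,1.2,0],[-5.9,1.2,0],[0,0,0],[0.6,3,-5.2],[0,0,0],[0,0,0]], rot=[[0,0,0],[0,0,0],[0,0,0],[0,0,0],[0,0,0],[0,0,0],[0,0,0],[0,0,0]], grip=[10,10,10,10,10,10,10,10])

```text
time: 8.1
eef_pos: [0.4803, 0.2159, 0.1557]
tool_rot: [2.664, 1.065, 1.346]
force: [0.1, 0.2, -1.5]
gripper_width: 0.317
```

```bash
python3 st.py
```

```text
8.1 [0.48031968 0.21593104 0.15569576] tip panel [ -0.24  13.7  -31.01] dir [-0.001  0.003 -1.   ] F panel [-0.51 -0.01 -1.4 ] 0.3171696846318392
```

Call:
step_arm(xyz=[[0.3,1.6,-2.5],[0.3,1.5,-2.6],[0,0,0],[0,0,0]], rot=[[0,0,0],[0,0,0],[0,0,0],[0,0,0]], grip=[10,10,10,10])

```text
time: 8.43
eef_pos: [0.4817, 0.2189, 0.1516]
tool_rot: [2.661, 1.064, 1.342]
force: [-0.6, -0.6, 0.7]
gripper_width: 0.324
```

```bash
python3 st.py
```

```text
8.4333 [0.48173408 0.21888166 0.15156749] tip panel [  0.51  12.65 -36.17] dir [-0.     0.002 -1.   ] F panel [-0.29  0.5   0.92] 0.3237155239040494
```

Call:
step_arm(xyz=[[0.2,1,-1.7],[0,0,0],[0,0,0]], rot=[[0,0,0],[0,0,0],[0,0,0]], grip=[10,10,10])

```text
time: 8.68
eef_pos: [0.482, 0.2198, 0.1501]
tool_rot: [2.66, 1.064, 1.341]
force: [-0.9, -1.6, 2.4]
gripper_width: 0.324
```

```bash
python3 st.py
```

```text
8.6833 [0.48195513 0.21976878 0.15012582] tip panel [  0.58  12.56 -37.88] dir [-0.     0.001 -1.   ] F panel [-0.32  0.61  2.94] 0.32393268862696917
```

Call:
step_arm(xyz=[[0.2,1,-1.7],[0.15,0.75,-1.3],[0,0,0],[0,0,0]], rot=[[0,0,0],[0,0,0],[0,0,0],[0,0,0]], grip=[10,10,10,10])

```text
time: 9.02
eef_pos: [0.4823, 0.2216, 0.1472]
tool_rot: [2.66, 1.064, 1.341]
force: [-1.2, -3.2, 4.3]
gripper_width: 0.326
```

```bash
python3 st.py; python3 - <<'E'
from h import *
im=robot.read_camera("wrist"); cv2.imwrite("pics/w7.png",im[:,:,::-1]); sd=robot.read_camera("side"); crop(sd,135,170,295,330,5,"s7")
E
```

```text
9.0167 [0.48234074 0.22159196 0.14715892] tip panel [  0.74  12.52 -41.38] dir [ 0.     0.001 -1.   ] F panel [-0.81  0.55  5.41] 0.325719922647747
```

View pics/s7.png

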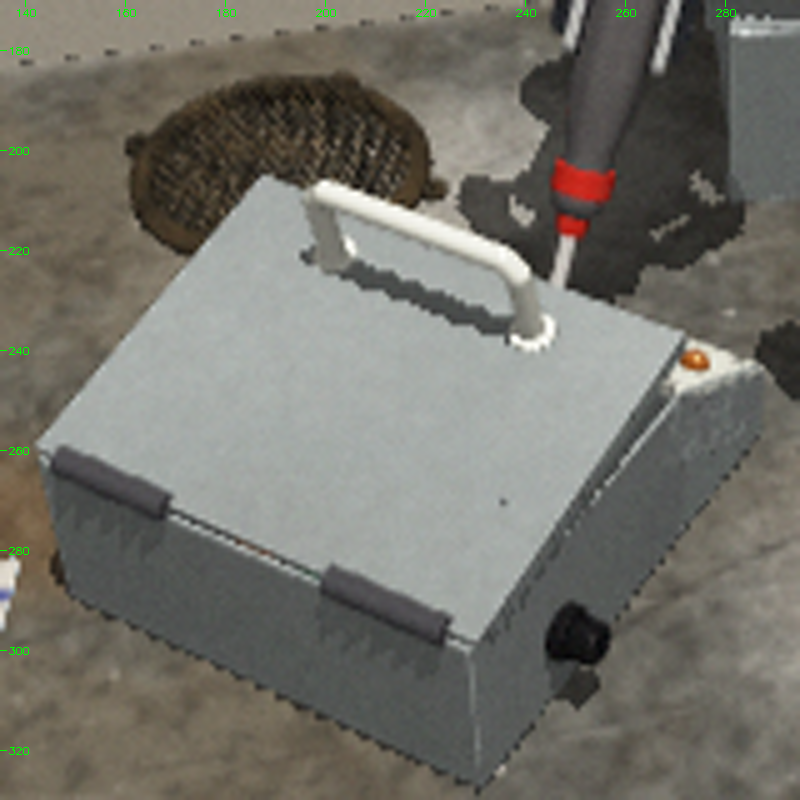

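Call:
step_arm(xyz=[[-1.5,-7.4,13],[-2.5,-12.3,21.7],[-2.5,-12.3,21.7],[-2.5,-12.3,21.7],[0,0,20],[0,0,0],[0,0,0]], rot=[[0,0,0],[0,0,0],[0,0,0],[0,0,0],[0,0,0],[0,0,0],[0,0,0]], grip=[10,10,10,10,10,10,10])

```text
time: 9.7
eef_pos: [0.4733, 0.1773, 0.245]
tool_rot: [2.659, 1.064, 1.34]
force: [-0.0, 1.1, -2.0]
gripper_width: 0.323
```

```bash
python3 - <<'E'
from plan import *
p,R=cur(); s=robot.state(); print(p,s["force"],s["gripper_width"])
Rg=np.array([[0.0011, 0.9663, 0.2576], [-0.04, 0.2574, -0.9655], [-0.9992, -0.0093, 0.039]])
u,_,v=np.linalg.svd(Rg);Rg=u@v
print("rot",np.degrees(Ro.from_matrix(Rg@R.T).as_rotvec()),"xyz",(np.array([.4566,.080,.2855])-p)*1000)
print("tip at grip",np.array([.4566,.0750,.1548])+Rg@TIP,"dir",Rg@DT)
E
```

```text
[0.4732682  0.17732427 0.24495757] [-0.02273918  1.13261927 -2.01998483] 0.32260186942392083
rot [-30.59741667   6.48255001   0.32160593] xyz [-16.66819705 -97.32426903  40.54242768]
tip at grip [0.45433493 0.07361624 0.00973655] dir [-0.01252348 -0.02007385 -0.99972006]
```

Call:
step_arm(xyz=[[-2.8,-16.2,12],[-2.8,-16.2,10],[-2.8,-16.2,8],[-2.8,-16.2,6],[-2.8,-16.2,4.5],[-2.7,-16.3,0],[0,0,0],[0,0,0],[0,0,0],[0,0,0]], rot=[[-5.1,1.08,0.05],[-5.1,1.08,0.05],[-5.1,1.08,0.05],[-5.1,1.08,0.05],[-5.1,1.08,0.05],[-5.1,1.08,0.05],[0,0,0],[0,0,0],[0,0,0],[0,0,0]], grip=[10,10,10,10,10,10,10,10,10,10])

```text
time: 10.53
eef_pos: [0.4559, 0.0802, 0.284]
tool_rot: [-0.307, 1.532, -1.618]
force: [0.6, -0.7, -2.2]
gripper_width: 0.322
```

```bash
python3 - <<'E'
from plan import *
w=robot.camera_info("wrist"); im=robot.read_camera("wrist"); sd=robot.read_camera("side")
p,R=cur(); s=robot.state(); print(p,R.round(4).tolist())
T,d=tipnow(); print("tip",T,"dir",d); h=np.array([.4556,.0755,.095])
k=(.095-T[2])/d[2]; print("axis at plate",T+k*d)
crop(im,240,140,330,240,7,"w8",proj("wrist",[T,h],w)); crop(sd,270,120,320,190,11,"s8",proj("side",[T,h]))
E
```

```text
[0.45613803 0.07999209 0.28472876] [[-0.0008, 0.9666, 0.2564], [-0.0392, 0.2562, -0.9658], [-0.9992, -0.0108, 0.0377]]
tip [0.45361084 0.0787332  0.1396685 ] dir [-0.01434304 -0.01921719 -0.99971245]
axis at plate [0.45296998 0.07787455 0.095     ]
```

View pics/w8.png

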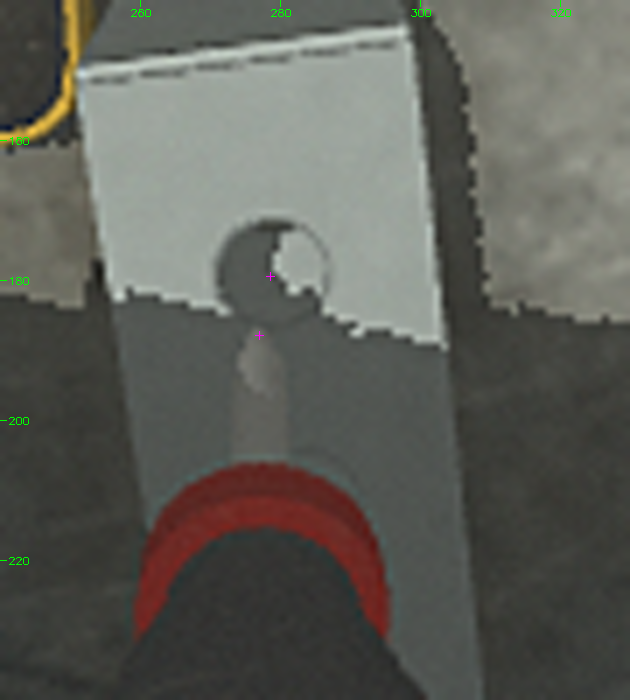

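View pics/s8.png

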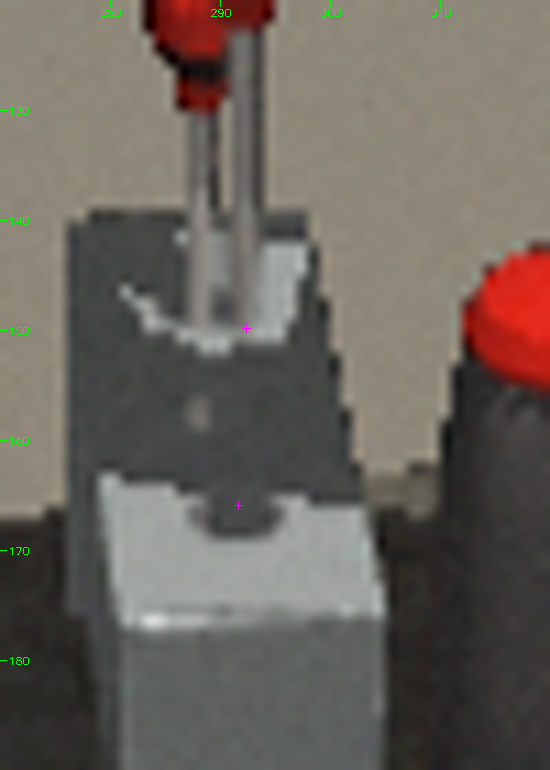

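Call:
step_arm(xyz=[[0,-6,0],[0,0,-12],[0,0,-15],[0,0,-10],[0,0,0],[0,0,0],[0,0,0]], rot=[[1.1,-0.8,0],[0,0,0],[0,0,0],[0,0,0],[0,0,0],[0,0,0],[0,0,0]], grip=[10,10,10,10,10,10,10])

```text
time: 11.22
eef_pos: [0.4566, 0.0739, 0.2488]
tool_rot: [0.356, 1.545, -0.956]
force: [-0.3, -0.2, -0.5]
gripper_width: 0.325
```

```bash
python3 - <<'E'
from plan import *
w=robot.camera_info("wrist"); im=robot.read_camera("wrist"); sd=robot.read_camera("side")
p,R=cur(); s=robot.state(); print(p,s["force"])
T,d=tipnow(); print("tip",T,"dir",d); h=np.array([.4556,.0755,.095])
crop(im,240,140,330,240,7,"w9",proj("wrist",[T,h],w)); crop(sd,270,120,320,190,11,"s9",proj("side",[T,h]))
E
```

```text
[0.45686723 0.07401142 0.24937507] [-0.73665096  0.55498678 -0.82959636]
tip [0.45672656 0.07543388 0.10429438] dir [ 2.10831162e-03 -7.35894877e-04 -9.99997507e-01]
```

View pics/w9.png

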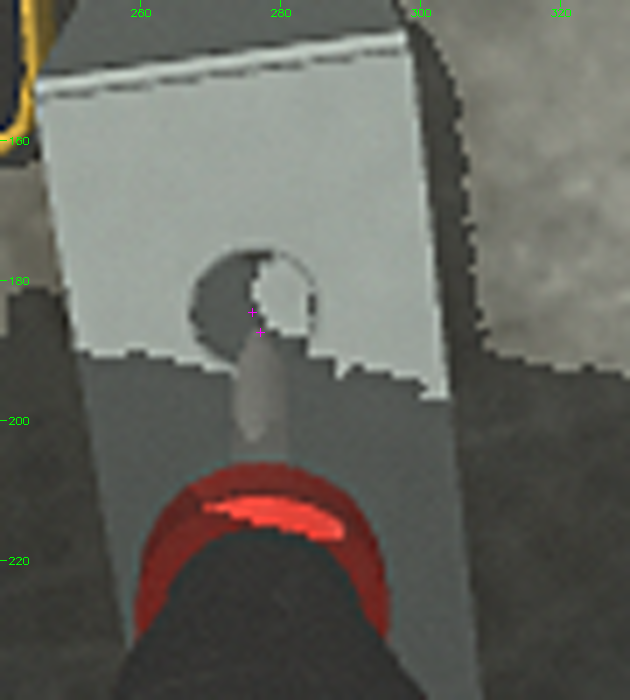

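View pics/s9.png

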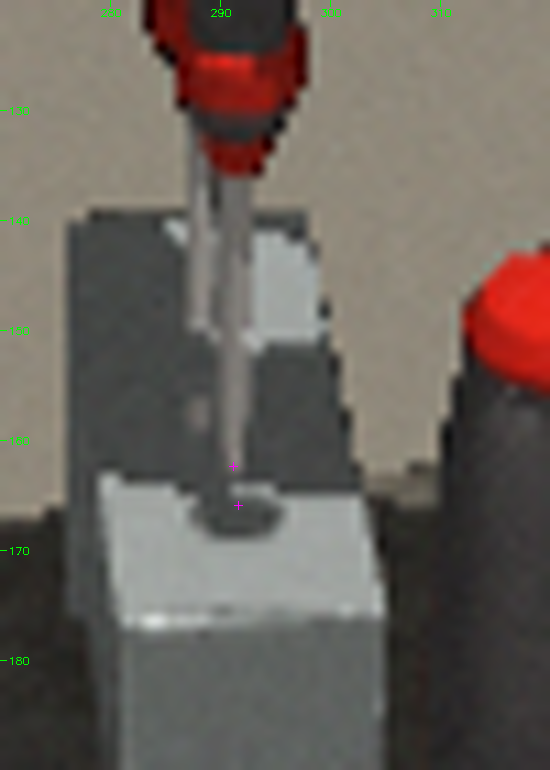

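Call:
step_arm(xyz=[[-0.8,1,-5],[0,0,-10],[0,0,-10],[0,0,-5],[0,0,0],[0,0,0]], rot=[[0,0,0],[0,0,0],[0,0,0],[0,0,0],[0,0,0],[0,0,0]], grip=[10,10,10,10,10,10])

```text
time: 11.82
eef_pos: [0.4551, 0.0749, 0.2175]
tool_rot: [0.274, 1.546, -1.038]
force: [-0.0, -1.2, -1.3]
gripper_width: 0.324
```

```bash
cat > rk.py <<'E'
from plan import *
import sys
n=sys.argv[1]
w=robot.camera_info("wrist"); im=robot.read_camera("wrist"); sd=robot.read_camera("side")
p,R=cur(); s=robot.state(); print(s["time"],p,s["force"])
T,d=tipnow(); print("tip",T,"dir",d); h=np.array([.4558,.0767,.095])
a=cv2.resize(im[140:240,240:330,::-1],(540,600)); b=cv2.resize(sd[100:190,270:320,::-1],(333,600)); b=b[:,:260]
cv2.imwrite(f"pics/{n}.png",np.hstack([a,b]))
E
python3 rk.py k1
```

```text
11.9167 [0.45575963 0.07497799 0.21861698] [ 0.12566594 -0.37629295 -1.6049775 ]
tip [0.45543626 0.07638211 0.0735364 ] dir [ 8.48779488e-04 -8.62349313e-04 -9.99999268e-01]
```

View pics/k1.png

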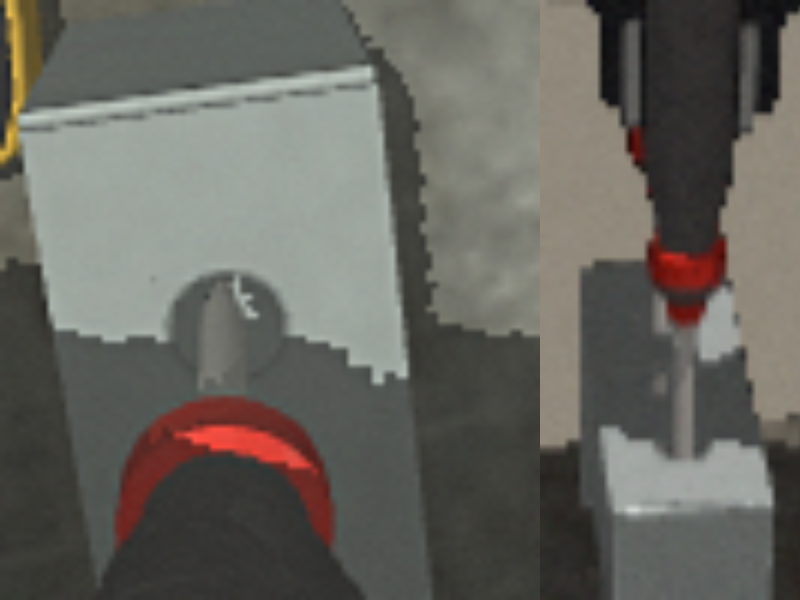

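Call:
step_arm(xyz=[[0,0,-10],[0,0,-10],[0,0,-8],[0,0,-6],[0,0,0],[0,0,0]], rot=[[0,0,0],[0,0,0],[0,0,0],[0,0,0],[0,0,0],[0,0,0]], grip=[10,10,10,10,10,10])

```text
time: 12.42
eef_pos: [0.4551, 0.075, 0.1836]
tool_rot: [0.278, 1.546, -1.033]
force: [0.7, -0.5, -0.6]
gripper_width: 0.323
```

```bash
python3 rk.py k2
```

```text
12.5167 [0.4558096  0.07498378 0.18470405] [ 0.59222857 -0.63104953 -1.47219078]
tip [0.45550811 0.07638928 0.03962344] dir [ 9.99332614e-04 -8.52845611e-04 -9.99999137e-01]
```

View pics/k2.png

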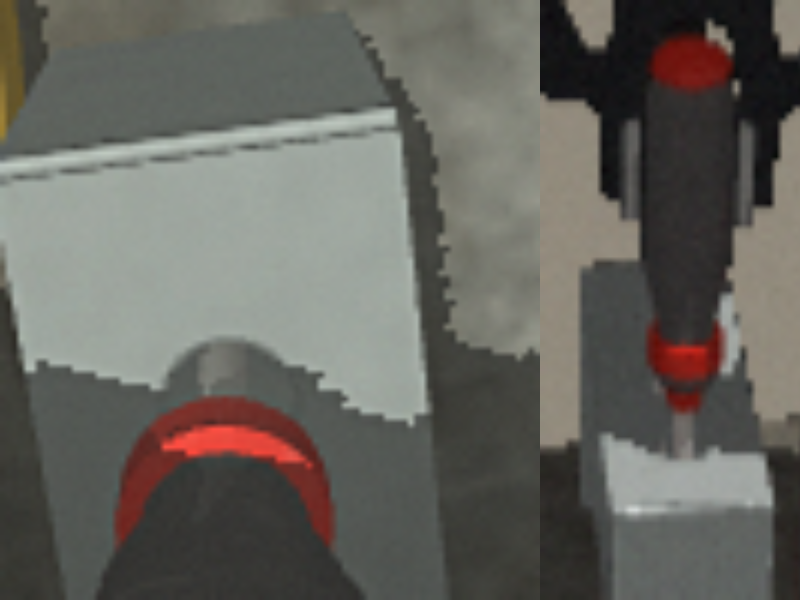

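Tip at guide plate, no force. Continue.

Call:
step_arm(xyz=[[0,0,-6],[0,0,-6],[0,0,-6],[0,0,-4],[0,0,0],[0,0,0]], rot=[[0,0,0],[0,0,0],[0,0,0],[0,0,0],[0,0,0],[0,0,0]], grip=[10,10,10,10,10,10])

```text
time: 13.02
eef_pos: [0.4552, 0.0749, 0.1618]
tool_rot: [0.295, 1.546, -1.017]
force: [-0.4, 0.5, -1.5]
gripper_width: 0.324
```

```bash
python3 rk.py k3
```

```text
13.1167 [0.45572956 0.07496496 0.1625921 ] [ 0.53622823 -0.42775525 -1.47857461]
tip [0.45540108 0.07636312 0.01751148] dir [ 8.13388722e-04 -9.03465917e-04 -9.99999261e-01]
```

View pics/k3.png

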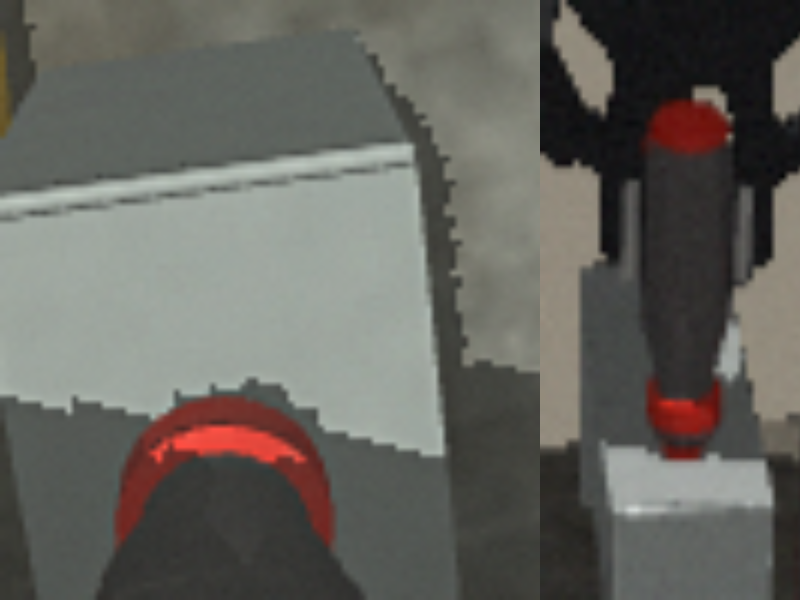

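Call:
step_arm(xyz=[[0,0,-4],[0,0,-2],[0,0,-1],[0,0,0],[0,0,0]], rot=[[0,0,0],[0,0,0],[0,0,0],[0,0,0],[0,0,0]], grip=[10,10,10,10,10])

```text
time: 13.53
eef_pos: [0.4557, 0.0748, 0.1556]
tool_rot: [0.334, 1.545, -0.977]
force: [0.5, -1.5, 0.2]
gripper_width: 0.327
```

```bash
python3 rk.py k4
```

```text
13.6333 [0.45573479 0.07480795 0.15561556] [-0.37869746 -1.61094659 -0.64598768]
tip [0.45542323 0.07615309 0.0105344 ] dir [ 9.29994227e-04 -1.26893431e-03 -9.99998762e-01]
```

View pics/k4.png

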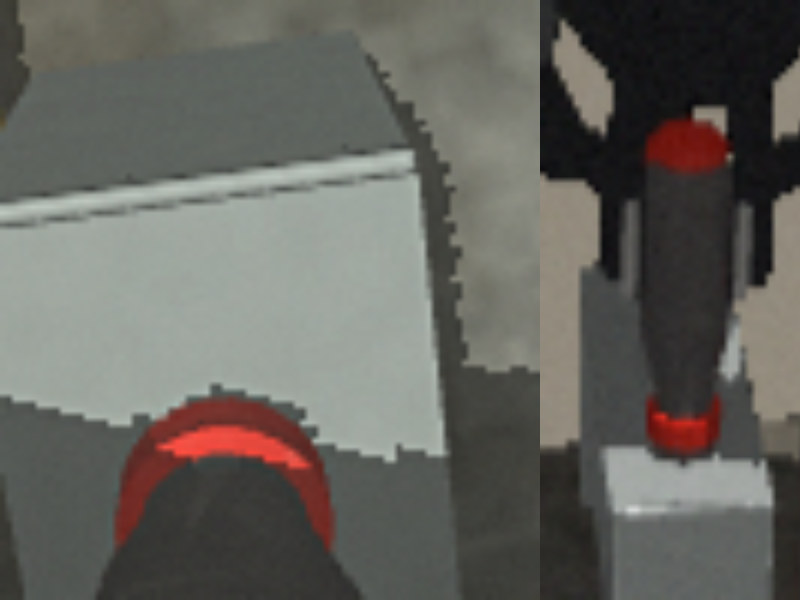

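Call:
step_arm(xyz=[[0,0,0],[0,0,0],[0,0,0],[0,0,0],[0,0,15],[0,0,30],[0,0,35],[0,0,35],[0,0,25],[0,0,0],[0,0,0]], rot=[[0,0,0],[0,0,0],[0,0,0],[0,0,0],[0,0,0],[0,0,0],[0,0,0],[0,0,0],[0,0,0],[0,0,0],[0,0,0]], grip=[40,60,60,60,60,60,60,60,60,60,60])

```text
time: 14.55
eef_pos: [0.4565, 0.0751, 0.2976]
tool_rot: [0.47, 1.543, -0.841]
force: [0.1, 0.8, -0.2]
gripper_width: 0.701
```

```bash
python3 - <<'E'
from h import *
s=robot.state(); print(s["time"],s["eef_pos"],s["joints"].round(2),s["force"]); R=toolR(s); print(R.round(3).tolist())
im=robot.read_camera("wrist"); sd=robot.read_camera("side"); cv2.imwrite("pics/w10.png",im[:,:,::-1]); crop(sd,135,70,335,270,3,"s10")
E
```

```text
14.55 [0.45645659 0.07512482 0.29758437] [ 0.06 -0.35  1.97 -0.02  1.5  -0.2 ] [ 0.12183165  0.8319656  -0.2406877 ]
[[0.018, 0.966, 0.256], [-0.02, 0.257, -0.966], [-1.0, 0.012, 0.024]]
```

View pics/w10.png

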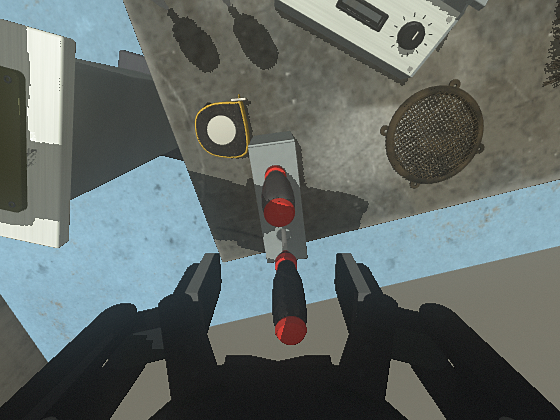

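View pics/s10.png

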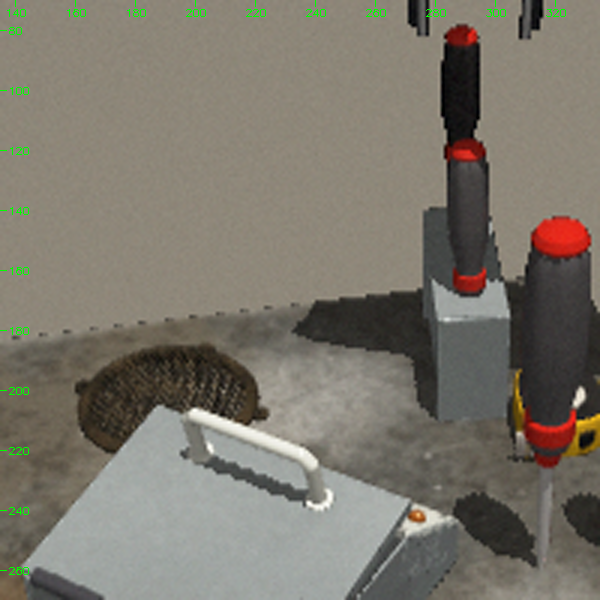

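```bash
cat > lid.py <<'E'
from plan import *
H=np.array([SL[0],SL[1],0])-.182*f; H[2]=.080
def bar(q,l=0):
    a=np.arctan2(.042,.122)+q; r=np.hypot(.122,.042); return H+r*np.cos(a)*f+r*np.sin(a)*k+l*py
E
python3 - <<'E'
from lid import *
print(H, bar(.2),bar(1.15)); p,R=cur()
ft=-f; 
# desired R: x=-k, y=-f, z = x×y
Y=-f; X=-k; Z=np.cross(X,Y); Rd=np.stack([X,Y,Z],1); rv=np.degrees(Ro.from_matrix(Rd@R.T).as_rotvec()); print("rot",rv)
tgt=bar(.2)+np.array([0,0,.09-.019]); print("to above",(tgt-p)*1000,tgt)
sd=robot.read_camera("side"); tp=robot.read_camera("top")
P=[bar(.2),bar(.2,.039),bar(.2,-.039)]
crop(sd,150,180,290,300,5,"s11",proj("side",P)); crop(tp,170,120,300,240,5,"t11",proj("top",P))
E
```

```text
[0.53951654 0.44926327 0.08      ] [0.51780099 0.34017975 0.14540045] [0.53727138 0.4379852  0.20851367]
rot [ 0.6823958   1.28951036 63.8765878 ]
to above [ 62.7660193  265.17579937 -77.69174328] [0.51780099 0.34017975 0.21640045]
```

View pics/s11.png

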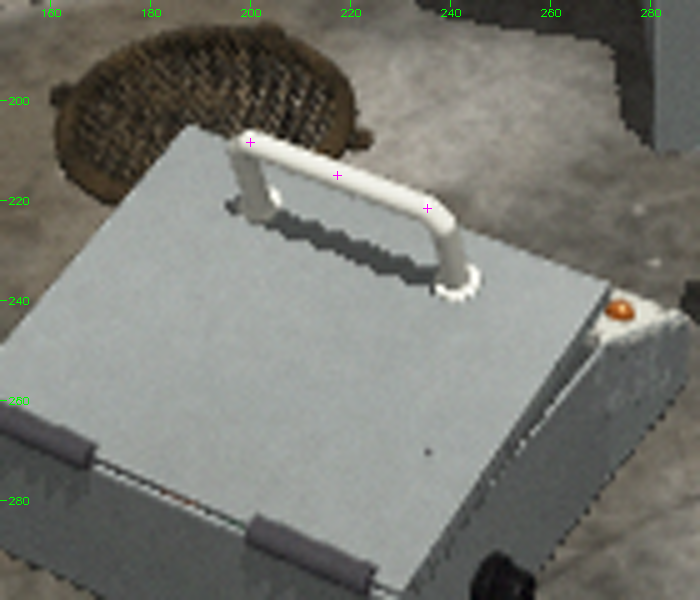

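View pics/t11.png

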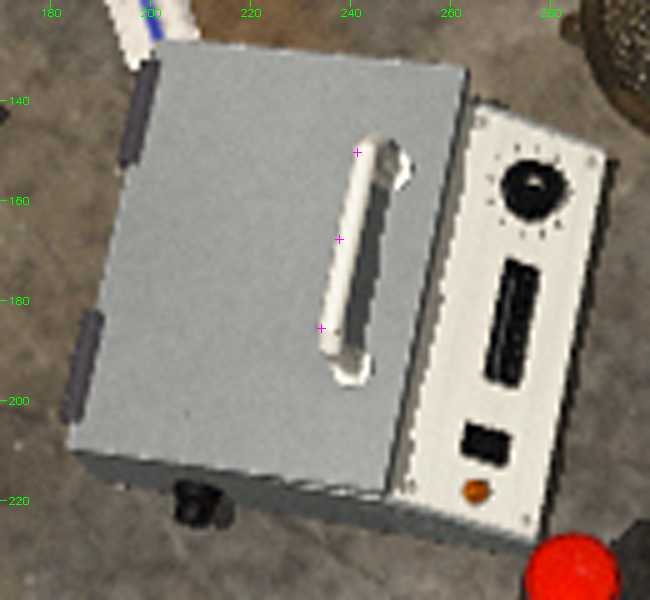

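Call:
step_arm(xyz=[[6.3,26.5,0],[6.3,26.5,0],[6.3,26.5,0],[6.3,26.5,0],[6.3,26.5,-13],[6.3,26.5,-13],[6.3,26.5,-13],[6.3,26.5,-13],[6.3,26.5,-13],[6.3,26.5,-13],[0,0,0],[0,0,0]], rot=[[0.07,0.13,6.4],[0.07,0.13,6.4],[0.07,0.13,6.4],[0.07,0.13,6.4],[0.07,0.13,6.4],[0.07,0.13,6.4],[0.07,0.13,6.4],[0.07,0.13,6.4],[0.07,0.13,6.4],[0.07,0.13,6.4],[0,0,0],[0,0,0]], grip=[40,40,40,40,40,40,40,40,40,40,40,40], newtons=25)

```text
time: 15.75
eef_pos: [0.5172, 0.3402, 0.2138]
tool_rot: [-2.707, 1.566, -2.901]
force: [-0.3, -0.6, 1.1]
gripper_width: 0.471
```

```bash
python3 - <<'E'
from lid import *
w=robot.camera_info("wrist"); im=robot.read_camera("wrist"); sd=robot.read_camera("side")
p,R=cur(); print(robot.state()["time"],p,R.round(3).tolist(), (bar(.2)+[0,0,-.019]-p)*1000)
P=[bar(.2),bar(.2,.039),bar(.2,-.039)]
crop(im,100,60,420,360,2,"w12",proj("wrist",P,w)); crop(sd,150,130,290,270,5,"s12",proj("side",P))
E
```

```text
15.85 [0.51817766 0.33943107 0.2165171 ] [[-0.001, 0.194, 0.981], [0.001, 0.981, -0.194], [-1.0, 0.001, -0.001]] [ -0.37666687   0.74868029 -90.11664459]
```

View pics/w12.png

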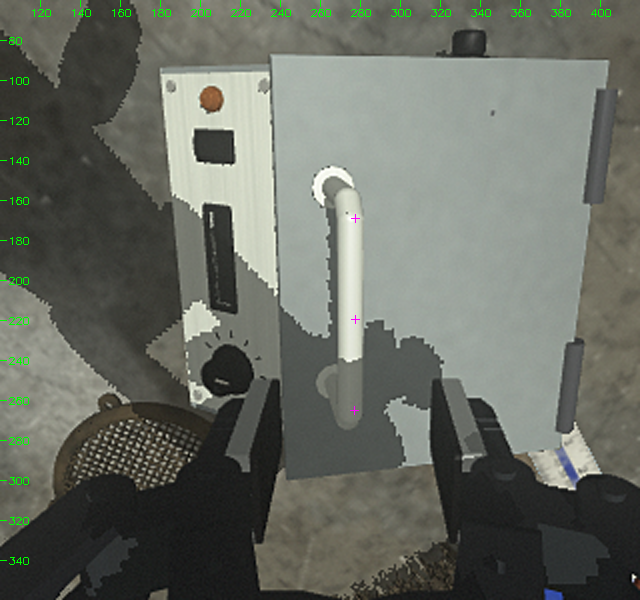

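View pics/s12.png

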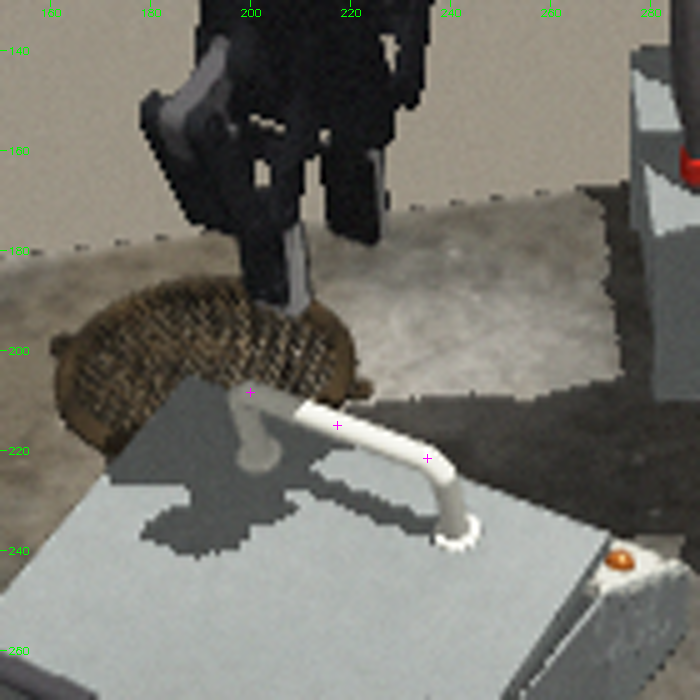

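Call:
step_arm(xyz=[[-0.6,-0.8,-20],[0,0,-25],[0,0,-25],[0,0,-12],[0,0,-5],[0,0,0],[0,0,0],[0,0,0],[0,0,0],[0,0,0],[0,0,0]], rot=[[0,0,0],[0,0,0],[0,0,0],[0,0,0],[0,0,0],[0,0,0],[0,0,0],[0,0,0],[0,0,0],[0,0,0],[0,0,0]], grip=[40,40,40,40,40,40,30,15,4,4,4], newtons=30)

```text
time: 16.77
eef_pos: [0.5187, 0.3376, 0.1326]
tool_rot: [-0.478, 1.568, -0.672]
force: [-2.0, -7.2, 4.3]
gripper_width: 0.102
```

```bash
python3 - <<'E'
from lid import *
sd=robot.read_camera("side")
s=robot.state(); p,R=cur(); print(s["time"],p,s["force"],s["gripper_width"])
g=p+.019*R[:,0]*-1; v=g-H; print("bar rel fwd,up", v@f,v[2], "q",np.arctan2(v[2],v@f)-np.arctan2(.042,.122),np.hypot(v@f,v[2]))
crop(sd,150,130,290,270,5,"s13")
E
```

```text
16.8167 [0.51870218 0.33756918 0.13252463] [-1.50737326 -7.5085279   4.7960868 ] 0.09791896015993855
bar rel fwd,up 0.11358687729003757 0.07152458247622058 q 0.23041102009588577 0.13423019254586402
```

View pics/s13.png

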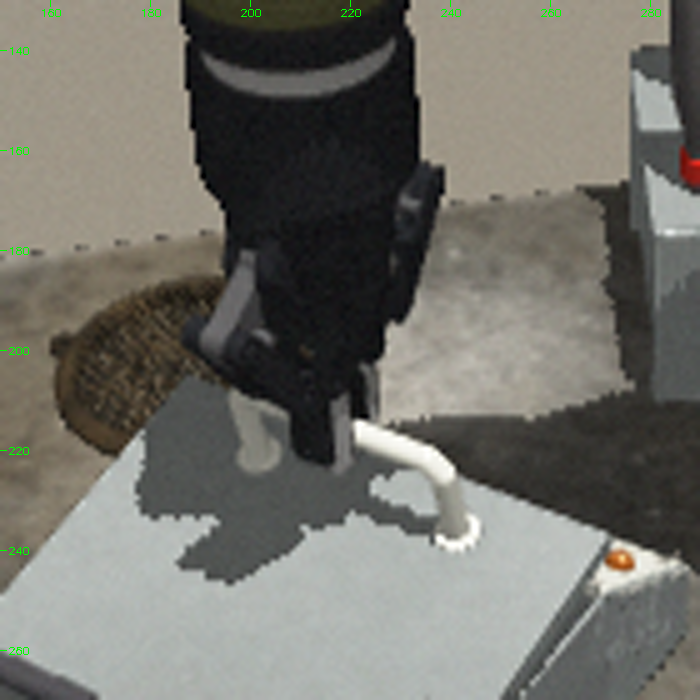

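```bash
python3 - <<'E'
from lid import *
q=np.array([.2,.3,.4,.5,.6,.7,.8,.9,1.0,1.06,1.12,1.17,1.2])
b=np.array([bar(x) for x in q])*1000; print(np.diff(b,axis=0).round(1).tolist())
E
```

```text
[[1.4, 6.9, 10.8], [1.6, 8.0, 10.0], [1.8, 8.9, 9.2], [1.9, 9.8, 8.2], [2.1, 10.5, 7.2], [2.2, 11.2, 6.1], [2.3, 11.7, 4.9], [2.4, 12.1, 3.7], [1.5, 7.4, 1.6], [1.5, 7.5, 1.2], [1.3, 6.3, 0.6], [0.8, 3.8, 0.2]]
```

Call:
step_arm(xyz=[[1,5,10.8],[1.6,8,10],[1.8,8.9,9.2],[1.9,9.8,8.2],[0,0,0]], rot=[[0,0,0],[0,0,0],[0,0,0],[0,0,0],[0,0,0]], grip=[4,4,4,4,4])

```text
time: 17.23
eef_pos: [0.5256, 0.3716, 0.173]
tool_rot: [0.668, 1.567, 0.474]
force: [-3.1, -7.6, 6.7]
gripper_width: 0.1
```

```bash
cat > lst.py <<'E'
from lid import *
s=robot.state(); p,R=cur(); g=p-.019*R[:,0]; v=g-H; F=s["force"]
print(s["time"],p,"F fwd,lat,up",(F@f).round(1),(F@py).round(1),F[2].round(1),s["gripper_width"].round(3),"bar fwd,up",(v@f).round(4),v[2].round(4),"q",np.arctan2(v[2],v@f)-np.arctan2(.042,.122),np.hypot(v@f,v[2]))
E
python3 lst.py
```

```text
Traceback (most recent call last):
  File "lst.py", line 3, in <module>
    print(s["time"],p,"F fwd,lat,up",(F@f).round(1),(F@py).round(1),F[2].round(1),s["gripper_width"].round(3),"bar fwd,up",(v@f).round(4),v[2].round(4),"q",np.arctan2(v[2],v@f)-np.arctan2(.042,.122),np.hypot(v@f,v[2]))
                                                                                  ^^^^^^^^^^^^^^^^^^^^^^^^
AttributeError: 'float' object has no attribute 'round'
```

Call:
step_arm(xyz=[[1.9,9.3,8.8],[2,10,7.1],[2.3,11.7,4.9],[2.4,12.1,3.7],[0,0,0]], rot=[[0,0,0],[0,0,0],[0,0,0],[0,0,0],[0,0,0]], grip=[4,4,4,4,4])

```text
time: 17.65
eef_pos: [0.5344, 0.4164, 0.1966]
tool_rot: [0.989, 1.563, 0.795]
force: [1.4, -1.0, 7.4]
gripper_width: 0.104
```

```bash
sed -i 's/s\["gripper_width"\].round(3)/s["gripper_width"]/' lst.py; python3 lst.py
```

```text
17.65 [0.53443189 0.41635277 0.1965645 ] F fwd,lat,up 0.7 -1.5 7.4 0.1044995412708739 bar fwd,up 0.0334 0.1356 q 0.9977482352617423 0.13961534788352922
```

Call:
step_arm(xyz=[[1.5,7.4,2.2],[1.5,7.5,1.5],[1.3,6.3,0.6],[0.8,3.8,0.2],[0,0,0],[0,0,0]], rot=[[0,0,0],[0,0,0],[0,0,0],[0,0,0],[0,0,0],[0,0,0]], grip=[4,4,4,4,4,4])

```text
time: 18.15
eef_pos: [0.539, 0.4396, 0.1997]
tool_rot: [0.952, 1.566, 0.758]
force: [1.2, -3.2, 7.6]
gripper_width: 0.099
```

```bash
python3 lst.py; python3 - <<'E'
from lid import *
sd=robot.read_camera("side"); tp=robot.read_camera("top"); crop(sd,130,110,300,330,3,"s14"); crop(tp,150,100,310,240,4,"t14")
E
```

```text
18.15 [0.53902738 0.43963741 0.19972396] F fwd,lat,up 2.9 -1.8 7.6 0.09888345408673196 bar fwd,up 0.0096 0.1387 q 1.1700447165174177 0.13905650480804202
```

View pics/s14.png

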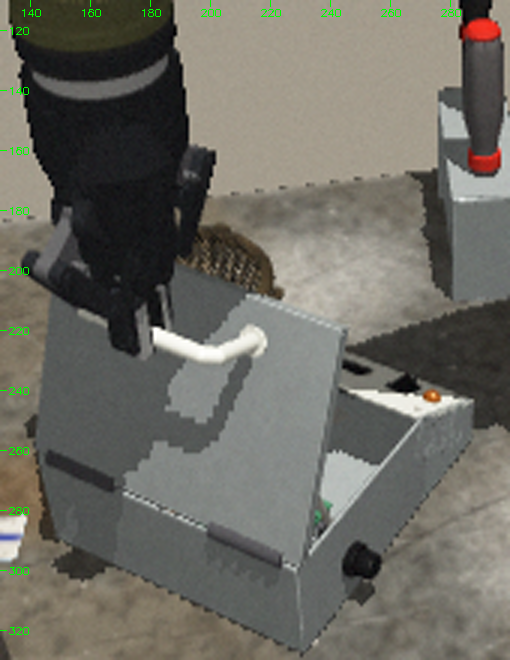

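View pics/t14.png

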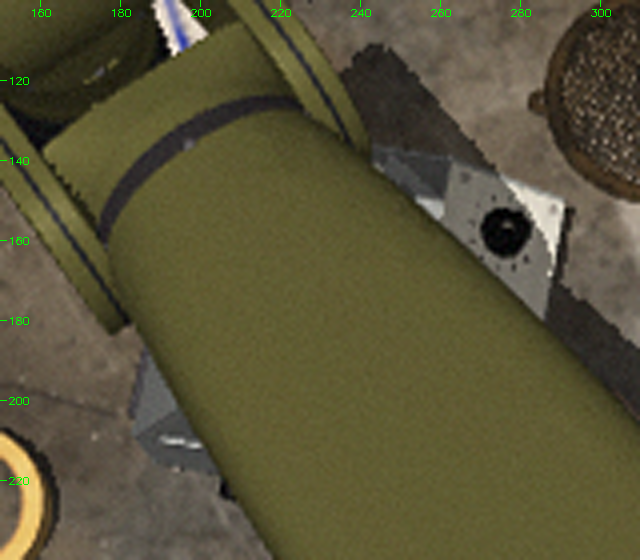

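Call:
step_arm(xyz=[[0.8,3.8,0],[0,0,0],[0,0,0],[0,0,0],[-0.8,-3.8,0],[-0.8,-3.8,-0.2],[-1.3,-6.3,-0.6],[-1.5,-7.5,-1.2],[-1.5,-7.4,-1.6],[0,0,0],[0,0,0]], rot=[[0,0,0],[0,0,0],[0,0,0],[0,0,0],[0,0,0],[0,0,0],[0,0,0],[0,0,0],[0,0,0],[0,0,0],[0,0,0]], grip=[4,4,4,4,4,4,4,4,4,4,4])

```text
time: 19.17
eef_pos: [0.5337, 0.4136, 0.1944]
tool_rot: [1.039, 1.566, 0.844]
force: [4.7, -0.8, 3.6]
gripper_width: 0.102
```

```bash
python3 lst.py
```

```text
19.1667 [0.53369741 0.41356061 0.1944445 ] F fwd,lat,up -0.1 -4.8 3.6 0.10169328466492611 bar fwd,up 0.0362 0.1334 q 0.9741574150812885 0.13827418030181327
```

Lower on, slowly, watching for the stay taking up the load.

Call:
step_arm(xyz=[[-0.6,-3,-0.8],[0,0,0],[0,0,0]], rot=[[0,0,0],[0,0,0],[0,0,0]], grip=[4,4,4])

```text
time: 19.42
eef_pos: [0.5335, 0.4122, 0.1941]
tool_rot: [1.174, 1.562, 0.979]
force: [7.5, 3.6, 2.6]
gripper_width: 0.102
```

```bash
python3 lst.py
```

```text
19.4167 [0.53347443 0.41223033 0.19414341] F fwd,lat,up -5.0 -6.6 2.6 0.10169478044786337 bar fwd,up 0.0376 0.1331 q 0.9636738601688034 0.13836307216555077
```

Call:
step_arm(xyz=[[-0.6,-3,-0.8],[0,0,0],[0,0,0]], rot=[[0,0,0],[0,0,0],[0,0,0]], grip=[4,4,4])

```text
time: 19.67
eef_pos: [0.5333, 0.411, 0.1939]
tool_rot: [1.227, 1.558, 1.033]
force: [6.6, 10.0, 2.3]
gripper_width: 0.099
```

```bash
python3 lst.py
```

```text
19.6667 [0.53331242 0.41102938 0.19388053] F fwd,lat,up -11.1 -4.5 2.3 0.0990891928579435 bar fwd,up 0.0389 0.1329 q 0.9541506034207484 0.13846804164021675
```

Call:
step_arm(xyz=[[0.8,3.8,0.8],[0,0,0],[0,0,0],[0,0,0],[0,0,0],[0,0,0]], rot=[[0,0,0],[0,0,0],[0,0,0],[0,0,0],[0,0,0],[0,0,0]], grip=[4,4,12,20,30,30])

```text
time: 20.17
eef_pos: [0.5313, 0.4111, 0.1915]
tool_rot: [-3.044, 1.568, 3.045]
force: [-0.3, -0.7, 0.4]
gripper_width: 0.352
```

```bash
python3 lst.py; python3 - <<'E'
from lid import *
sd=robot.read_camera("side"); crop(sd,130,110,300,330,3,"s15")
E
```

```text
20.1667 [0.53126288 0.41112412 0.19154883] F fwd,lat,up 0.7 0.2 0.4 0.351902879762219 bar fwd,up 0.039 0.1305 q 0.9488618619909052 0.13625298835427982
```

View pics/s15.png

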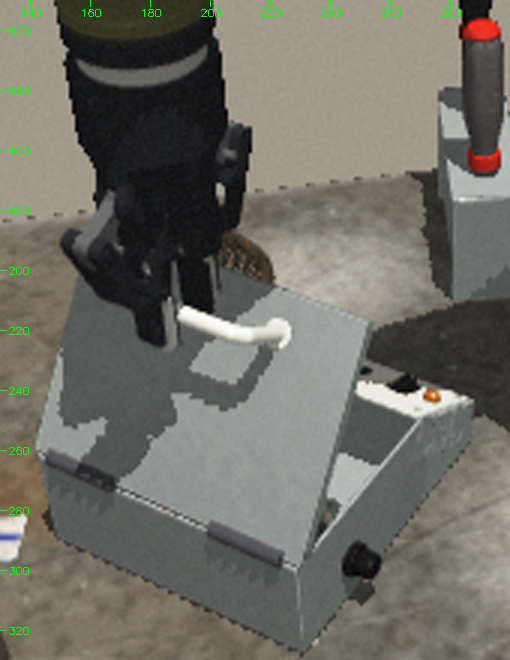

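Call:
step_arm(xyz=[[0,0,10],[0,0,20],[0,0,30],[0,0,30],[0,0,20],[-20,-20,0],[-25,-30,0],[-25,-30,0],[-20,-30,0],[0,0,0],[0,0,0]], rot=[[0,0,0],[0,0,0],[0,0,0],[0,0,0],[0,0,0],[0,0,0],[0,0,0],[0,0,0],[0,0,0],[0,0,0],[0,0,0]], grip=[30,30,30,30,30,30,30,30,30,30,30])

```text
time: 21.13
eef_pos: [0.4417, 0.3008, 0.3041]
tool_rot: [1.215, 1.567, 1.02]
force: [-0.3, 0.5, 0.8]
gripper_width: 0.351
```

```bash
python3 lst.py; python3 - <<'E'
from lid import *
sd=robot.read_camera("side"); tp=robot.read_camera("top")
P=[bar(.95),bar(.95,.039),bar(.95,-.039)]
cv2.imwrite("pics/s16f.png",sd[:,:,::-1]); crop(sd,130,110,340,330,3,"s16",proj("side",P)); cv2.imwrite("pics/t16.png",tp[:,:,::-1])
E
```

```text
21.1333 [0.44165454 0.30078755 0.30410295] F fwd,lat,up -0.4 0.4 0.8 0.35073098384589846 bar fwd,up 0.1648 0.2431 q 0.6435435048503361 0.2936887696507551
```

View pics/s16.png

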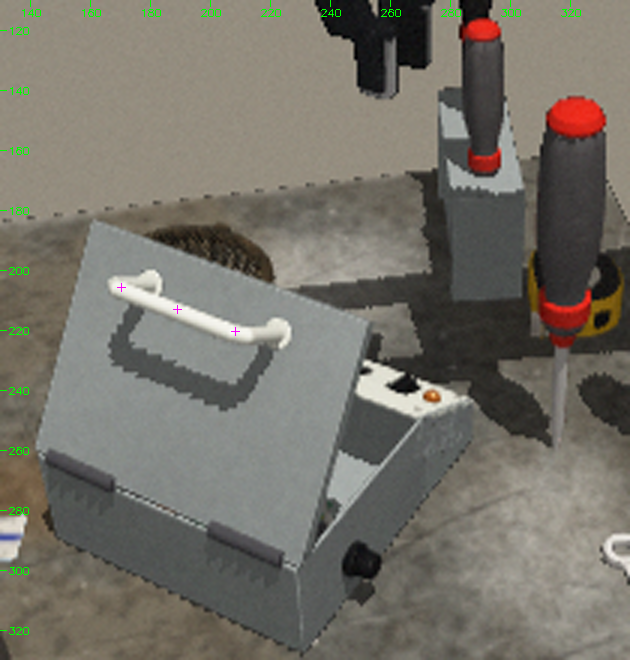

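View pics/t16.png

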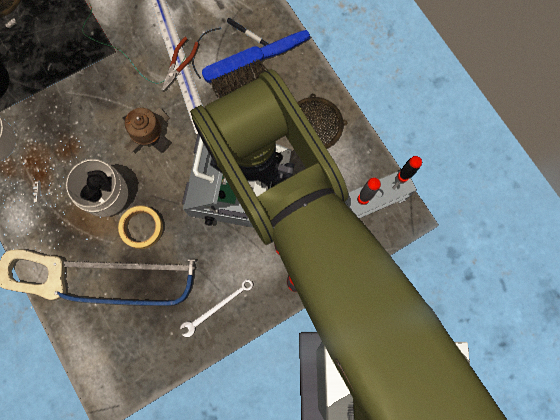

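```bash
python3 - <<'E'
from h import *
a=cv2.imread("pics/side0.png")[:,:,::-1]; b=robot.read_camera("side")
crop(np.ascontiguousarray(np.hstack([a[100:200,260:330],b[100:200,260:330]])),0,0,140,100,5,"s17")
s=robot.state(); print(s["time"],s["force"],abs(s["qd"]).max())
E
```

```text
21.2833 [0.84860134 0.66498748 0.61961825] 0.018816402121524023
```

View pics/s17.png

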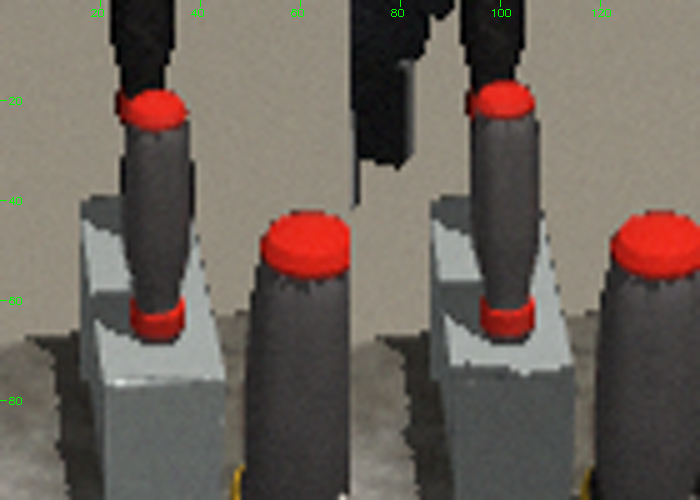

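```bash
python3 -c "
from workcell import robot
print(robot.finish_job())"
```

```text
the job is handed in; nothing more can be done
None
```

The lid now stands open on its stay, the shorter screwdriver is back upright in its hole, and I handed the job in at about 21 s.

- **Catch:** The first probe, at the slot's centre, met nothing down to about 43 mm. The second, about 12.5 mm along the slot towards +y, found the tab. I pressed it until the measured push reached about 7 N above the free reading, and the side picture then showed the lid ajar.
- **Screwdriver:** It went back through both rack plates with almost no contact force. Compared with the first picture, its nose sits at the same height and it stands slightly straighter than before.
- **Lid:** I raised it to about 1.2 rad and let it down. The stay took the load at about 0.95 rad, with 11 N of resistance. After release and retreat, the handle bar lines up with its predicted position for 0.95 rad in the side picture.
- **Tape measure:** It was never touched. The arm was clear of everything at the end.

**What disagreed:**
- The top and wrist cameras differed from the robot's frame by 2–3 mm. I corrected for that at the slot and rack.
- The bar sat several millimetres nearer the fingertips than planned. Forces while moving the lid stayed at about 12 N or less.

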